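# Turn a chair-leg blank to the stop and hold a moisture probe on its cut face

## Task

Turn the marked chair-leg blank and set it flat on the stop board with its square butt end flush against the blue fence, and let go of it. Then take the yellow moisture probe out of its stand and hold its brass tip on the middle of the red spot, the probe square to the sloping cut face, pressing gently so that the sprung tip goes about half way in. Finish while holding it there steadily, and leave everything else on the bench as it is.

Things in the scene. Friction and masses are not known exactly. Their poses are not given: they have to be found in the camera images.
- stop_board: Plywood board fixed to the bench, 170 (x) x 160 (y) x 12 mm, with a blue fence along its +x edge: 20 mm thick, 160 mm long, rising 40 mm above the board. Origin: centre of the board's underside, on the bench; z up. Place and yaw vary. When the blank is rightly seated its x axis points the same way as the board's.
- fence (a point): On the stop board: middle of the foot of the fence's working face, where it meets the board's upper surface (board frame x = +60, y = 0, z = 12 mm). Axes as the board's: x points into the fence.
- blank: Pale loose wooden blank, 0.15-0.35 kg, 120 (x) x 45 (y) x 60 mm (z). Origin: centre of underside; z up. +x half: full block, level top at 60 mm, square butt end at x = +60. -x half: top slopes from 60 mm at x = 0 down to 32 mm at x = -60 (25 deg): the cut face with the red spot. Grip across the 45 mm width, near x = +15. Starts flat on the bench, yaw 0.5-2 rad more than the board's.
- butt (a point): On the blank: middle of the lower edge of the square butt end (blank frame x = +60, y = 0, z = 0 mm); axes as the blank's.
- spot (a point): Centre of the red spot, 16 mm across, in the middle of the blank's cut face (blank frame x = -30, y = 0, z = 46 mm). Its z axis points out of the wood, square to the cut face (blank frame -0.423, 0, 0.906).
- stand: Grey block fixed to the bench, 80 x 80 x 62 mm high, with an upright hole 20 mm wide right through its middle. Origin: centre of the underside. The probe stands in the hole.
- probe: Yellow probe, 0.18 kg, upright in the stand, its shoulder on the stand's top. Grip body 32 (x) x 28 (y) x 72 mm (z). Origin: centre of the grip body's underside (the shoulder); z along the probe, away from the tip. Below it a black nose, 17 mm across, to z = -40, then the brass tip, 8 mm across, round end at z = -54. Draw it straight up at least 60 mm to clear the stand.
- tip (a joint): How far the probe's sprung tip is pushed in along the probe: 0 = fully out, 0.010 m = fully in. The spring takes about 0.5 N per mm, so half way in is 0.005 m at about 2.5 N.
- tip_end (a point): The very end of the brass tip (probe frame z = -54 mm when out; moves with the tip, so -49 mm when half way in).
- spare_blank: Bystander: dark brown loose blank of the same shape and size as the marked one, with no red spot. Origin: centre of the underside.
- glue: Bystander: white glue bottle, 60 mm across, 150 mm high. Origin: centre of the underside.
- screw_jar: Bystander: glass jar with steel lid, 64 mm across, 70 mm high. Origin: centre of the underside.
- tape_measure: Bystander: black and orange tape measure, 30 x 72 x 66 mm high. Origin: centre of the underside.
- pencil: Bystander: flat red carpenter's pencil lying on the bench, 174 mm long along y, 7 mm high. Origin: centre of the underside.
- hammer: Bystander: hammer lying on the bench, wooden handle, about 0.3 m long along x, head at +x. Origin: mid-length, on the bench.
There are look-alikes about, which are no part of the job. What is shaped like the blank but orange or purple is not meant.

How it is judged:
By the outcome, as a careful person would: the job done as asked, in the order asked, and still so for the second after the job is handed in, while the arm keeps its last pose, push and grip.
It also fails if it takes over 54 s, if anything falls off the work surface, if the arm or the gripper's body presses on something with over 40 N, if the wrist force passes 120 N, or if a joint passes its speed limit or range.

## Robot

A 6-joint arm with a two-finger parallel gripper is mounted at the origin on the work surface. World frame = base frame: x ahead of the robot, y to its left, z up, the work surface at z = 0. Lengths are in mm, angles in degrees, forces in N, time in s.
With the tool pointing down it reaches from about 350 to 975 mm from the base axis. Payload 4.9 kg.
Tool frame: the origin (TCP) lies between the finger pads; the fingertips stand 19 mm ahead of it and the grasp point (between the pads) is the TCP; z points along the fingers, y is the direction in which the jaws open and shut (so a half turn about z gives the same grasp; the last joint's range is limited). The gripper opens to 85 mm and grips with 20 to 120 N. Pads are 22 mm wide; open, the fingers measure 114 mm over their backs; the gripper's body (76 mm by 85 mm) begins 54 mm behind the grasp point. The pads swing forward as they close: fully open they stand 13 mm farther back than shut.
Start: joints at [66.807, 3.019, 92.412, -0, 84.569, -6.818], TCP at [176.193, 599.631, 216.904] pointing down, gripper open.
Joint ranges: [-172.51, 172.51], [-57.92, 126.97], [3.15, 148.05], [-58.71, 238.71], [5.1, 150.11], [-179.66, 179.66]. Speed limits (degrees/s): [147.25, 147.25, 180, 180, 180, 180].

## Interface

Orientations are given as a 3x3 rotation matrix whose columns are the frame's x, y, z axes.
In Python, from cell import read_state, get_image, job_done gives the robot as it stands.
- The arm moves only by the shell command python3 -m inch 'ROWS'. ROWS is a JSON object of lists of equal length, an entry for each row: "travel": the shift along the tool's x, y, z in m, a list of three; "twist": the turn about the tool's z in rad; "fingers": the closure in counts, from 0 (fully open) to 255 (shut). A call has 1 to 8 rows; each row shifts and turns the commanded pose from where the row before left it, along the tool's axes as they then stand; what a row does not reach is not made up. A row lasts 1/12 s, in which the tool goes at most 41.7 mm and 7.16 degrees, less where a joint would pass 70% of its speed; a pose out of reach is approached as far as the arm can. A call is refused whole if a number of a shift passes 0.0417 or a number of a turn 0.125, either way. A call with a gripper value outside its range is refused whole. The fingers move at their own pace and stop on an object; the grip force is fixed at half the most. Time passes only in rows, so rows that do not move let the fingers close. It gives the time, the measured TCP pose, the force and the opening at its end, in the units of the state.
- read_state(): the state, without advancing time (a new reading comes with each control period).
- get_image(name): name is "scene" or "top"; returns a dict with "frame" (480x640x3 uint8, red, green, blue), "fx", "fy", "cx", "cy" (pixels), "k1" (the pictures are not rectified: a ray, as slopes to the right and down, at radius r is drawn at 1 + k1 r^2 times it, then the intrinsics apply), "R" (3x3) and "t" (3): a world point X has camera coordinates R X + t. Camera axes: x right, y down, z forward; pixel columns grow to the right and rows downward; lengths in mm; the calibration is good to about 2 mm. A picture is of the moment at which its call begins. There is no depth.
- job_done(): hands the job in, once; it reports no verdict.
The state is a dict: "time_s": time; "joint_positions": joint angles; "qd": joint speeds; "joint_efforts": joint torques, N m; "tcp_pos": TCP position; "eef_rot": TCP orientation; "ft_force": force on the tool from outside, world axes, zero at the start; "wrist_torque": the same for the moment, N m; "grip_width": finger opening in mm.
Only numpy, scipy, OpenCV 4.12 (cv2) and the standard library are available. Lean on these libraries where they do the work, as an engineer would, in place of code of your own. Each camera call takes 0.05 s, during which the arm holds its last target.

## Working session

There is one attempt and no reset: what is moved stays moved. The work goes in short steps, Python scripts to look and compute and a shell command to move; the robot and the scene stay as the last step left them, time stands still between calls to the robot, and variables do not carry over. Pictures are saved under pics/ and viewed, and the job is handed in when it is done.

```bash
ls; mkdir -p pics
python3 - <<'E'
from cell import *
import cv2
s=read_state();print(s)
for n in("scene","top"):
    g=get_image(n);cv2.imwrite(f"pics/{n}0.png",g["frame"][:,:,::-1]);print(n,{k:v for k,v in g.items() if k!="frame"})
E
```

```text
pics
{'time_s': 0.0, 'joint_positions': array([ 6.68061123e+01,  3.05966241e+00,  9.24941670e+01,  2.41175122e-04,
        8.45675957e+01, -6.81598058e+00]), 'qd': array([-0.05264681,  0.07662545, -0.06310616,  0.10712493, -0.03747876,
        0.0795825 ]), 'joint_efforts': array([-1.07468024e-04, -3.93690848e+01, -3.70170164e+01, -3.38670634e-05,
        7.21293458e-03, -2.80431166e-06]), 'tcp_pos': array([175.94428706, 599.03241953, 215.61540604]), 'eef_rot': array([[-9.59422552e-01,  2.81971035e-01, -8.38512254e-04],
       [ 2.81972166e-01,  9.59420611e-01, -1.94633248e-03],
       [ 2.55676555e-04, -2.10379239e-03, -9.99997754e-01]]), 'ft_force': array([ 0.34071515,  0.89081222, -0.30288879]), 'wrist_torque': array([-0.02058282, -0.02808016,  0.05024178]), 'grip_width': 85.5347462661156}
scene {'fx': 577.4392250774818, 'fy': 577.4392250774818, 'cx': 324.05945100875545, 'cy': 245.8791406457227, 'k1': 0.059621004928888735, 'R': array([[-7.75384998e-01,  6.31488442e-01,  6.72732824e-04],
       [ 5.19782548e-01,  6.38829061e-01, -5.67206782e-01],
       [-3.58614288e-01, -4.39453955e-01, -8.23575142e-01]]), 't': array([ 477.07229792, -193.29626137, 1535.53779542])}
top {'fx': 614.1842573386245, 'fy': 614.1842573386245, 'cx': 326.56454593692587, 'cy': 238.30372764284968, 'k1': -0.07338781156335124, 'R': array([[ 0.02261944, -0.99973058, -0.00520914],
       [-0.99673736, -0.0221473 , -0.07761531],
       [ 0.07747903,  0.00694776, -0.99696977]]), 't': array([ -70.41765533,  567.36896649, 1459.59956197])}
```

View pics/scene0.png

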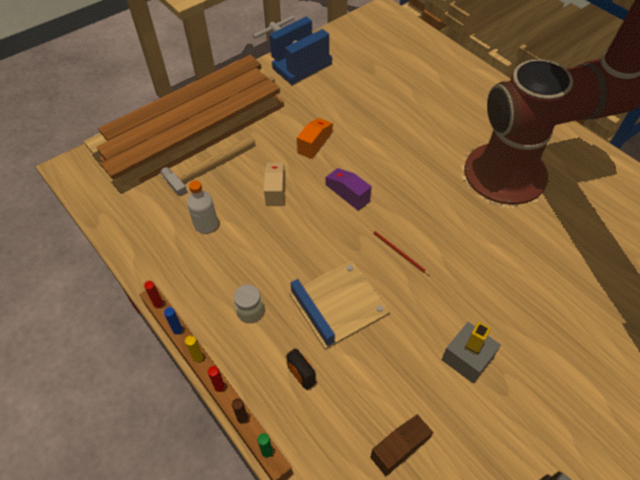

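View pics/top0.png

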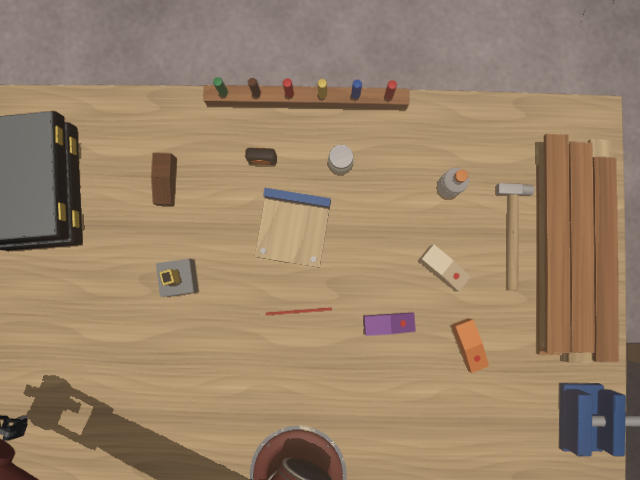

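```bash
cat > h.py <<'E'
import numpy as np,cv2
from cell import *
def proj(g,X):
    X=np.atleast_2d(X).astype(float); c=X@np.array(g["R"]).T+g["t"]; p=c[:,:2]/c[:,2:]
    p=p*(1+g["k1"]*(p**2).sum(1))[:,None]
    return p*[g["fx"],g["fy"]]+[g["cx"],g["cy"]]
def ray(g,uv):
    d=(np.array(uv,float)-[g["cx"],g["cy"]])/[g["fx"],g["fy"]]; p=d.copy()
    for _ in range(20): p=d/(1+g["k1"]*(p@p))
    R=np.array(g["R"]); return -R.T@g["t"], R.T@np.array([p[0],p[1],1])
def onz(g,uv,z):
    o,d=ray(g,uv); return o+d*(z-o[2])/d[2]
def crop(g,name,u,v,w,h,f,polys=()):
    im=g["frame"][:,:,::-1]; u0,v0=u-w//2,v-h//2
    M=np.float64([[f,0,-u0*f],[0,f,-v0*f]])
    o=cv2.warpAffine(np.ascontiguousarray(im),M,(w*f,h*f),flags=cv2.INTER_CUBIC)
    for P in polys:
        q=((np.array(P)-[u0,v0])*f*16).astype(np.int32); cv2.polylines(o,[q],False,(255,0,255),1,cv2.LINE_AA,4)
    cv2.imwrite(name,o); return o
def pose(x,y,yaw,P,z=0):
    c,s=np.cos(yaw),np.sin(yaw); P=np.atleast_2d(P)
    return np.c_[x+c*P[:,0]-s*P[:,1],y+s*P[:,0]+c*P[:,1],P[:,2]+z]
BL=np.array([[sx,sy,0] for sx in(-60,60) for sy in(-22.5,22.5)]+[[60,sy,60] for sy in(-22.5,22.5)]+[[0,sy,60] for sy in(-22.5,22.5)]+[[-60,sy,32] for sy in(-22.5,22.5)],float)
BLE=[(0,1),(2,3),(0,2),(1,3),(2,4),(3,5),(4,5),(4,6),(5,7),(6,7),(6,8),(7,9),(8,9),(8,0),(9,1)]
def edges(g,x,y,yaw,V,E,z=0):
    p=proj(g,pose(x,y,yaw,V,z)); return [p[list(e)] for e in E]
def box(a,b,c,d,e,f): 
    return np.array([[x,y,z] for x in(a,b) for y in(c,d) for z in(e,f)],float)
BXE=[(0,1),(2,3),(4,5),(6,7),(0,2),(1,3),(4,6),(5,7),(0,4),(1,5),(2,6),(3,7)]
E
python3 - <<'E'
from h import *
g=get_image("top");s=get_image("scene")
a=crop(g,"pics/a.png",445,268,70,60,5);b=crop(s,"pics/b.png",275,184,70,60,5)
c=crop(g,"pics/c.png",294,228,100,90,4);d=crop(s,"pics/d.png",340,305,100,90,4)
e=crop(g,"pics/e.png",176,278,70,60,5);f=crop(s,"pics/f.png",472,350,70,60,5)
cv2.imwrite("pics/ab.png",np.hstack([a,b]));cv2.imwrite("pics/cd.png",np.hstack([c,d]));cv2.imwrite("pics/ef.png",np.hstack([e,f]))
E
```

```text
(no output)
```

View pics/ab.png

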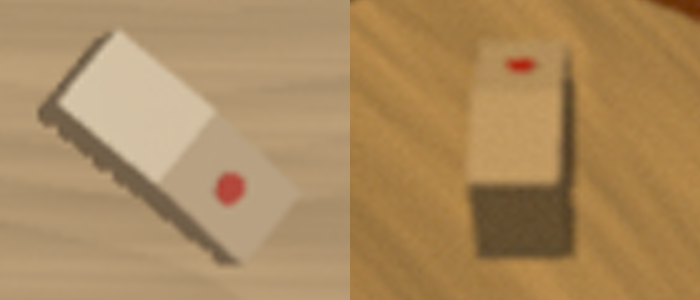

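View pics/cd.png

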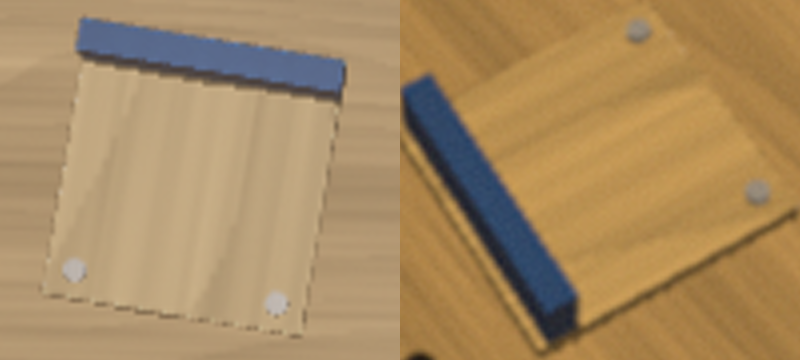

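View pics/ef.png

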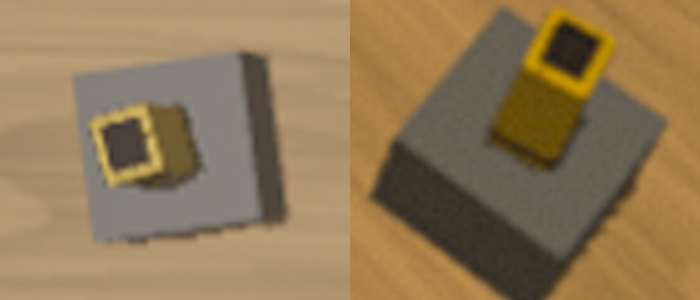

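```bash
cat > fit.py <<'E'
from h import *
from scipy.optimize import least_squares
def fit(obs,x0):
    # obs: list of (g, local pts, pix)
    f=lambda q:np.concatenate([(proj(g,pose(*q[:2],q[2],L))-np.array(P)).ravel() for g,L,P in obs])
    r=least_squares(lambda q:f([q[0],q[1],q[2]/100]),[x0[0],x0[1],x0[2]*100],loss="soft_l1")
    q=[r.x[0],r.x[1],r.x[2]/100]; return q,f(q).reshape(-1,2)
E
python3 - <<'E'
from fit import *
g=get_image("top");s=get_image("scene")
b,r0,rr=BL,None,None
def T(u0,v0,f,P):return np.array(P,float)/f+[u0,v0]
Lt=[[60,-22.5,60],[60,22.5,60],[0,-22.5,60],[0,22.5,60],[-60,-22.5,32],[-60,22.5,32],[-30,0,46]]
Pt=T(410,238,5,[(118,30),(58,103),(215,110),(160,183),(300,190),(242,262),(230,189)])
Ls=[[60,-22.5,60],[60,22.5,60],[60,-22.5,0],[60,22.5,0],[-60,-22.5,32],[-60,22.5,32]]
Ps=T(240,154,5,[(120,184),(213,184),(127,257),(223,257),(128,42),(218,42)])
for o in([(g,Lt,Pt)],[(s,Ls,Ps)],[(g,Lt,Pt),(s,Ls,Ps)]):
    q,r=fit(o,[600,-300,.7]);print("blank",np.round(q,3));
print(np.round(r,1).tolist());qb=q
# board
Lt=[[-85,80,12],[-85,-80,12],[80,80,52],[80,-80,52],[60,80,52],[60,-80,52]]
Pt=T(244,183,4,[(44,293),(303,335),(83,17),(345,62),(76,50),(340,92)])
Ls=[[80,80,52],[80,-80,52],[60,80,52],[60,-80,52],[-85,80,12],[85,80,0]]
Ps=T(290,260,4,[(539-400,312),(404-400,89),(576-400,297),(434-400,74),(797-400,210),(542-400,354)])
for o in([(g,Lt,Pt)],[(s,Ls,Ps)],[(g,Lt,Pt),(s,Ls,Ps)]):
    q,r=fit(o,[700,0,-.1]);print("board",np.round(q,3))
print(np.round(r,1).tolist());qo=q
# stand
Lt=[[40,40,62],[40,-40,62],[-40,40,62],[-40,-40,62],[-40,-40,0]]
Pt=T(141,248,5,[(74,76),(241,54),(95,242),(262,221),(286,220)])
Ls=[[40,40,62],[40,-40,62],[-40,40,62],[-40,-40,62],[40,40,0]]
Ps=T(437,320,5,[(555-350,257),(402-350,143),(667-350,123),(503-350,8),(545-350,305)])
for o in([(g,Lt,Pt)],[(s,Ls,Ps)],[(g,Lt,Pt),(s,Ls,Ps)]):
    q,r=fit(o,[600,300,.1]);print("stand",np.round(q,3))
print(np.round(r,1).tolist());qs=q
# probe top corners order unknown yaw
Lt=[[16,14,134],[16,-14,134],[-16,14,134],[-16,-14,134]]
Pt=T(141,248,5,[(90,121),(148,103),(106,186),(163,168)])
Ls=Lt
Ps=T(437,320,5,[(587-350,99),(525-350,65),(617-350,40),(557-350,8)])
for o in([(g,Lt,Pt)],[(s,Ls,Ps)],[(g,Lt,Pt),(s,Ls,Ps)]):
    q,r=fit(o,[qs[0],qs[1],.1]);print("probe",np.round(q,3))
print(np.round(r,1).tolist());qp=q
np.save("q0.npy",[qb,qo,qs,qp])
BB=box(-85,85,-80,80,0,12);FB=box(60,80,-80,80,12,52);SB=box(-40,40,-40,40,0,62);PB=box(-16,16,-14,14,62,134)
def E(c): return edges(c,*qb,BL,BLE)+edges(c,*qo,BB,BXE)+edges(c,*qo,FB,BXE)+edges(c,*qs,SB,BXE)+edges(c,*qp,PB,BXE)
o=[crop(c,"pics/t.png",u,v,65,60,6,E(c)) for c,u,v in((g,445,268),(s,275,184),(g,176,278),(s,472,350))]
cv2.imwrite("pics/ov1.png",np.vstack([np.hstack(o[:2]),np.hstack(o[2:])])[:, :]); 
o=[crop(c,"pics/t.png",u,v,100,90,4,E(c)) for c,u,v in((g,294,228),(s,340,305))]
cv2.imwrite("pics/ov2.png",np.hstack(o))
E
```

```text
blank [ 503.95  -342.64     0.907]
blank [ 500.776 -341.942    0.922]
blank [ 502.749 -342.262    0.919]
[[-0.7, 0.4], [-0.4, 0.7], [-0.0, 0.3], [-0.7, 0.7], [0.4, 0.4], [0.5, 0.8], [-0.0, 0.1], [-0.7, 0.3], [-1.0, -0.1], [-0.1, 0.9], [-1.6, 0.5], [-0.1, 0.3], [-0.9, -0.1]]
board [ 5.94802e+02  2.48220e+01 -1.39000e-01]
board [ 5.93807e+02  2.70410e+01 -1.62000e-01]
board [ 5.94627e+02  2.54890e+01 -1.45000e-01]
[[-0.8, -0.0], [-0.6, 0.5], [-0.4, -0.1], [0.3, -0.3], [-0.1, -0.1], [0.2, 0.4], [1.4, 0.4], [-1.8, -0.5], [0.4, -0.4], [-1.5, -0.7], [0.5, -1.0], [-1.4, 1.5]]
stand [4.65158e+02 2.97263e+02 1.56000e-01]
stand [4.64296e+02 2.99504e+02 1.94000e-01]
stand [4.64955e+02 2.97980e+02 1.65000e-01]
[[-0.4, 0.0], [-0.5, -0.4], [-0.5, 0.6], [-0.4, 0.0], [0.4, -0.0], [1.3, 0.4], [-1.8, -1.6], [0.4, -0.6], [-0.2, -1.0], [-3.2, 2.5]]
probe [4.65733e+02 2.97254e+02 2.98000e-01]
probe [4.65864e+02 2.99499e+02 3.08000e-01]
probe [4.65779e+02 2.98518e+02 3.08000e-01]
[[-1.0, -0.5], [-0.7, -0.4], [-0.5, 0.3], [0.1, 0.4], [-0.1, 0.3], [-1.2, -0.2], [0.7, -0.5], [-0.7, -1.2]]
```

View pics/ov1.png

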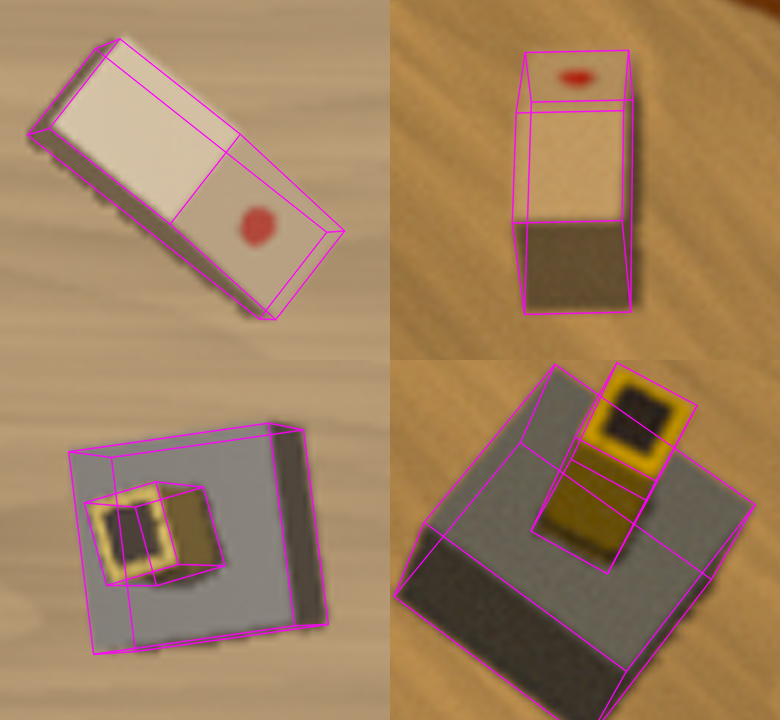

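View pics/ov2.png

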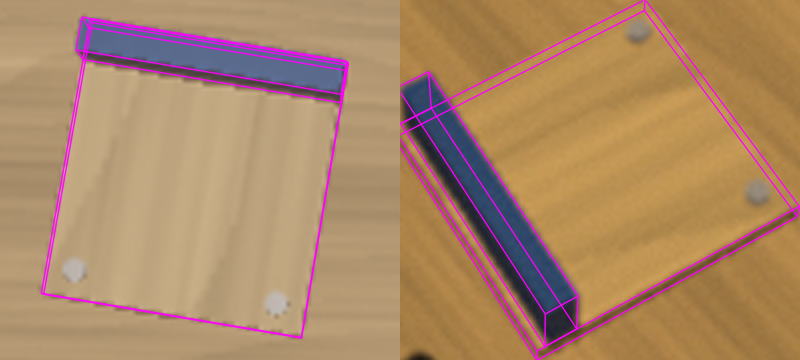

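Look-alikes for the marked blank in the top view: the pale block at (445,268), purple (389,324), orange (470,345) and dark brown without a spot (163,179). I choose the pale one; the close crop shows pale wood with a red spot at about (456,276), and the wireframe fit agrees in both cameras. The blue fence is at (297,198), and the stand with the yellow probe is at (176,278).

First move: turn the tool to face across the blank.

```bash
cat >> h.py <<'E'
def plan(x,y,z,psi=None):
    "psi: desired yaw (deg) of tool y axis"
    s=read_state(); R=s["eef_rot"]; p=s["tcp_pos"]; cur=np.degrees(np.arctan2(R[1,1],R[0,1]))
    print("t %.2f"%s["time_s"],"pos",np.round(p,1),"psi %.2f"%cur,"F",np.round(s["ft_force"],2),"w %.1f"%s["grip_width"],"tiltdeg %.2f"%np.degrees(np.arccos(-R[2,2])))
    if psi is not None:
        t=-np.radians((psi-cur+180)%360-180); print("twist %.4f"%t)
    d=(np.array([x,y,z])-p)/1000; dt=R.T@d
    print("tool shift now m",np.round(dt,4), "|d| %.4f"%np.linalg.norm(d))
    if psi is not None:
        a=np.radians(psi); Y=np.array([np.cos(a),np.sin(a),0]); X=np.array([-np.sin(a),np.cos(a),0])
        print("tool shift after twist",np.round([d@X,d@Y,-d[2]],4))
E
python3 -m inch '{"travel":[[0,0,0],[0,0,0],[0,0,0],[0,0,0],[0,0,0],[0,0,0],[0,0,0],[0,0,0]],"twist":[0.121,0.121,0.121,0.121,0.121,0.121,0.121,0.121],"fingers":[0,0,0,0,0,0,0,0]}'
python3 -m inch '{"travel":[[0,0,0],[0,0,0],[0,0,0],[0,0,0],[0,0,0],[0,0,0],[0,0,0],[0,0,0]],"twist":[0.121,0.121,0.121,0.121,0.121,0.121,0.121,0.121],"fingers":[0,0,0,0,0,0,0,0]}'
python3 -c "
from h import *
plan(480,150,216,-37.34)"
```

```text
time_s: 0.97
tcp_pos: [176.2, 599.6, 216.8]
eef_rot: [[-0.306, 0.952, -0.0], [0.952, 0.306, -0.0], [-0.0, -0.0, -1.0]]
ft_force: [-0.5, -0.6, 0.2]
grip_width: 85.3
time_s: 1.63
tcp_pos: [176.2, 599.6, 216.8]
eef_rot: [[0.611, 0.792, -0.0], [0.792, -0.611, -0.0], [-0.0, 0.0, -1.0]]
ft_force: [-0.2, -0.5, -0.4]
grip_width: 85.3
t 1.63 pos [176.2 599.6 216.8] psi -37.64 F [-0.15 -0.54 -0.44] w 85.3 tiltdeg 0.01
twist -0.0052
tool shift now m [-0.1705  0.5152  0.0009] |d| 0.5426
tool shift after twist [-0.1731  0.5143  0.0008]
```

```bash
python3 -m inch '{"travel":[[-0.0107,0.0322,0],[-0.0107,0.0322,0],[-0.0107,0.0322,0],[-0.0107,0.0322,0],[-0.0107,0.0322,0],[-0.0107,0.0322,0],[-0.0107,0.0322,0],[-0.0107,0.0322,0]],"twist":[-0.0052,0,0,0,0,0,0,0],"fingers":[0,0,0,0,0,0,0,0]}'
python3 -m inch '{"travel":[[-0.0107,0.0322,0],[-0.0107,0.0322,0],[-0.0107,0.0322,0],[-0.0107,0.0322,0],[-0.0107,0.0322,0],[-0.0107,0.0322,0],[-0.0107,0.0322,0],[-0.0107,0.0322,0]],"twist":[0,0,0,0,0,0,0,0],"fingers":[0,0,0,0,0,0,0,0]}'
python3 -c "
from h import *
q=np.load('q0.npy')[0];g=pose(*q,[[15,0,0]])[0];print(g)
plan(g[0],g[1],150,-37.34)"
```

```text
time_s: 2.3
tcp_pos: [330.8, 374.7, 217.0]
eef_rot: [[0.602, 0.799, 0.0], [0.799, -0.602, 0.0], [0.0, 0.0, -1.0]]
ft_force: [0.9, 0.3, -0.4]
grip_width: 85.3
time_s: 2.97
tcp_pos: [485.2, 151.2, 217.1]
eef_rot: [[0.602, 0.798, 0.001], [0.798, -0.602, 0.0], [0.0, 0.0, -1.0]]
ft_force: [0.9, -0.6, 0.3]
grip_width: 85.2
[ 511.84831087 -330.33717731    0.        ]
t 2.97 pos [485.2 151.2 217.1] psi -37.01 F [ 0.95 -0.58  0.27] w 85.2 tiltdeg 0.03
twist 0.0057
tool shift now m [-0.3684  0.3112  0.067 ] |d| 0.4869
tool shift after twist [-0.3666  0.3133  0.0671]
```

```bash
python3 -m inch '{"travel":[[-0.023,0.0195,0],[-0.023,0.0195,0],[-0.023,0.0195,0],[-0.023,0.0195,0],[-0.023,0.0195,0],[-0.023,0.0195,0],[-0.023,0.0195,0],[-0.023,0.0195,0]],"twist":[0.0057,0,0,0,0,0,0,0],"fingers":[0,0,0,0,0,0,0,0]}'
python3 -m inch '{"travel":[[-0.023,0.0195,0.008],[-0.023,0.0195,0.008],[-0.023,0.0195,0.008],[-0.023,0.0195,0.008],[-0.023,0.0195,0.008],[-0.023,0.0195,0.008],[-0.023,0.0195,0.008],[-0.023,0.0195,0.008]],"twist":[0,0,0,0,0,0,0,0],"fingers":[0,0,0,0,0,0,0,0]}'
python3 -m inch '{"travel":[[0,0,0],[0,0,0]],"twist":[0,0],"fingers":[0,0]}'
python3 - <<'E'
from h import *
q=np.load('q0.npy')[0];g=pose(*q,[[15,0,0]])[0];print(g)
plan(g[0],g[1],40,-37.34)
t=get_image("top");s=get_image("scene")
b=read_state();p=b["tcp_pos"];R=b["eef_rot"]
pt=np.array([p+R@[0,0,19]])
u=proj(t,p)[0];v=proj(s,p)[0];print(u,v)
a=crop(t,"pics/g.png",int(u[0]),int(u[1]),100,100,4,edges(t,*q,BL,BLE));c=crop(s,"pics/g.png",int(v[0]),int(v[1]),100,100,4,edges(s,*q,BL,BLE))
cv2.imwrite("pics/g1.png",np.hstack([a,c]))
E
```

```text
time_s: 3.63
tcp_pos: [496.9, -89.7, 217.0]
eef_rot: [[0.606, 0.795, 0.0], [0.795, -0.606, -0.0], [0.0, 0.0, -1.0]]
ft_force: [1.0, -0.1, 0.2]
grip_width: 85.5
time_s: 4.3
tcp_pos: [509.4, -330.6, 152.5]
eef_rot: [[0.607, 0.795, 0.0], [0.795, -0.607, 0.0], [0.0, 0.0, -1.0]]
ft_force: [-0.6, 0.4, 1.5]
grip_width: 85.3
time_s: 4.47
tcp_pos: [508.9, -330.0, 151.9]
eef_rot: [[0.608, 0.794, -0.001], [0.794, -0.608, 0.001], [0.0, -0.002, -1.0]]
ft_force: [0.0, 0.6, -0.4]
grip_width: 85.3
[ 511.84831087 -330.33717731    0.        ]
t 4.47 pos [ 508.9 -330.   151.9] psi -37.46 F [ 0.03  0.65 -0.39] w 85.3 tiltdeg 0.11
twist -0.0021
tool shift now m [0.0014 0.0028 0.1119] |d| 0.1119
tool shift after twist [0.0015 0.0025 0.1119]
[448.99615066 263.28069839] [271.1189763  150.89551518]
```

View pics/g1.png

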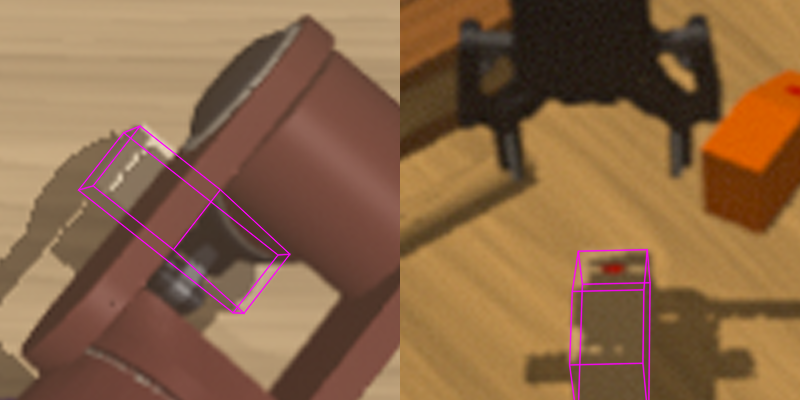

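```bash
python3 -m inch '{"travel":[[0.0014,0.0026,0.02],[0,0,0.023],[0,0,0.023],[0,0,0.023],[0,0,0.023],[0,0,0],[0,0,0]],"twist":[0,0,0,0,0,0,0],"fingers":[0,0,0,0,0,0,0]}'
python3 -c "
from h import *
plan(511.8,-330.3,40,-37.34)"
python3 -m inch '{"travel":[[0,0,0],[0,0,0],[0,0,0],[0,0,0],[0,0,0],[0,0,0],[0,0,0],[0,0,0]],"twist":[0,0,0,0,0,0,0,0],"fingers":[60,120,180,255,255,255,255,255]}'
python3 -m inch '{"travel":[[0,0,0],[0,0,0],[0,0,0],[0,0,0]],"twist":[0,0,0,0],"fingers":[255,255,255,255]}'
```

```text
time_s: 5.15
tcp_pos: [512.0, -327.8, 40.2]
eef_rot: [[0.605, 0.796, -0.002], [0.796, -0.605, 0.002], [0.0, -0.003, -1.0]]
ft_force: [0.4, 0.5, -0.7]
grip_width: 85.5
t 5.15 pos [ 512.  -327.8   40.2] psi -37.25 F [ 0.41  0.46 -0.73] w 85.5 tiltdeg 0.15
twist 0.0016
tool shift now m [-0.0021  0.0014  0.0002] |d| 0.0025
tool shift after twist [-0.0021  0.0014  0.0002]
time_s: 5.82
tcp_pos: [521.1, -335.9, 51.4]
eef_rot: [[0.607, 0.795, 0.02], [0.795, -0.607, -0.015], [0.001, 0.025, -1.0]]
ft_force: [8.3, -3.2, 18.4]
grip_width: 0.7
time_s: 6.15
tcp_pos: [521.1, -335.9, 51.4]
eef_rot: [[0.607, 0.795, 0.02], [0.795, -0.607, -0.015], [0.001, 0.025, -1.0]]
ft_force: [7.4, -3.4, 18.3]
grip_width: 0.7
```

Run:
```python
from h import *
q=np.load('q0.npy')[0]
t=get_image("top");s=get_image("scene")
a=crop(t,"pics/g.png",449,263,100,110,4,edges(t,*q,BL,BLE));c=crop(s,"pics/g.png",274,180,100,110,4,edges(s,*q,BL,BLE))
cv2.imwrite("pics/g2.png",np.hstack([a,c]))
```

```text
(no output)
```

View pics/g2.png

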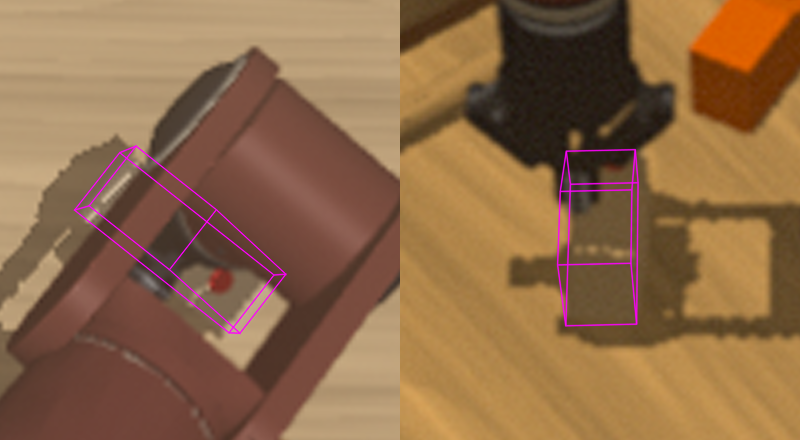

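Run:
```python
from h import *
q=np.load('q0.npy')[0]
t=get_image("top");s=get_image("scene")
p=read_state()["tcp_pos"];R=read_state()["eef_rot"]
ax=[p+R@[0,0,-60],p,p+R@[0,0,19]]
ay=[p+R@[0,-40,0],p+R@[0,40,0]]
for c,n in((t,'top'),(s,'scene')):print(n,proj(c,ax).round(1).tolist())
crop(t,"pics/g3.png",440,330,200,150,4,[proj(t,ax),proj(t,ay)]);crop(s,"pics/g4.png",280,170,120,100,6,[proj(s,ax),proj(s,ay)])
```

```text
top [[448.3, 259.5], [443.8, 260.1], [442.5, 260.3]]
scene [[267.4, 163.4], [268.8, 179.8], [269.2, 184.8]]
```

View pics/g3.png

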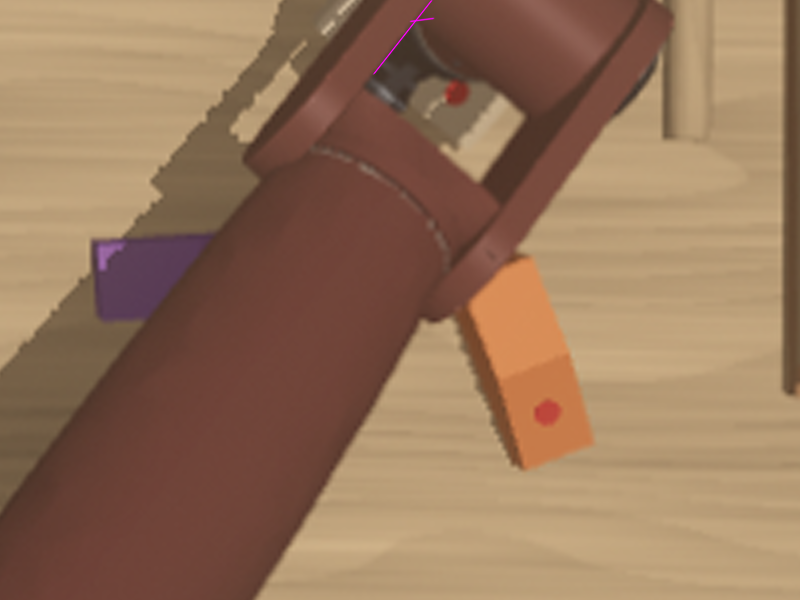

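View pics/g4.png

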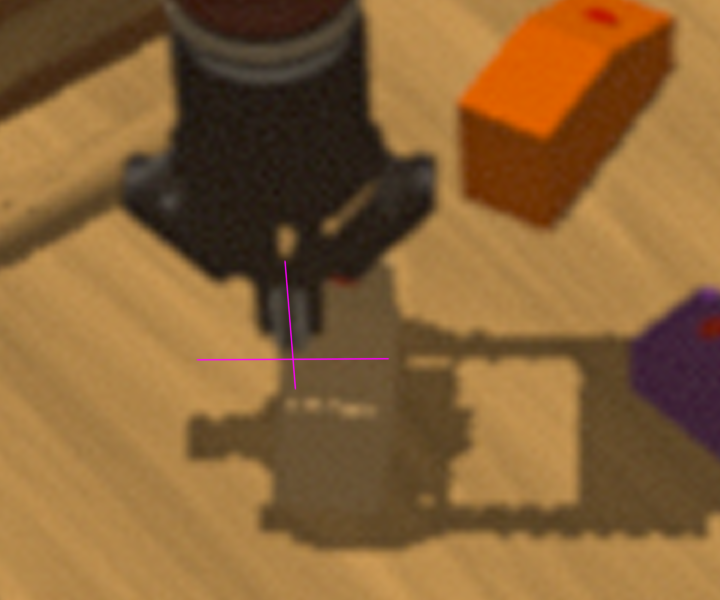

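The grasp missed. The fingers shut fully and are pressing on the top of the blank at 18 N. In the scene view the shut tips show at (268,177), where the reported TCP predicts (269,185). So the gripper really stands about 28 mm higher than reported. I'll back off and measure that offset.

```bash
python3 -m inch '{"travel":[[0,0,-0.012],[0,0,-0.02],[0,0,-0.03],[0,0,-0.03],[0,0,-0.03],[0,0,-0.03],[0,0,0],[0,0,0]],"twist":[0,0,0,0,0,0,0,0],"fingers":[255,255,255,255,255,255,255,255]}'
python3 - <<'E'
from h import *
q=np.load('q0.npy')[0]
b=read_state();print(b)
t=get_image("top");s=get_image("scene")
p=b["tcp_pos"];R=b["eef_rot"]
def gl(c,off):
    P=p+[0,0,off]
    return [proj(c,[P+R@[0,0,-60],P,P+R@[0,0,19]]),proj(c,[P+R@[0,-40,0],P+R@[0,40,0]])]
a=crop(s,"pics/x.png",275,170,100,110,5,gl(s,28)+edges(s,*q,BL,BLE));
d=crop(t,"pics/x.png",445,260,60,110,5,gl(t,28)+edges(t,*q,BL,BLE));
cv2.imwrite("pics/g5.png",np.hstack([a,d]))
E
```

```text
time_s: 7.02
tcp_pos: [513.8, -330.6, 196.8]
eef_rot: [[0.606, 0.795, 0.005], [0.795, -0.606, -0.004], [-0.0, 0.006, -1.0]]
ft_force: [-0.1, -0.1, -0.1]
grip_width: -0.2
{'time_s': 7.0167, 'joint_positions': array([-3.97380045e+01,  1.62713270e+00,  9.57841257e+01, -1.10380835e-03,
        8.22240005e+01, -2.40456405e+00]), 'qd': array([-0.05093563,  2.29356152,  3.68934005, -0.01168962, -0.02933678,
        0.03186446]), 'joint_efforts': array([ 3.23698553e-02, -3.95774639e+01, -3.82611001e+01,  1.75609974e-03,
       -9.37336183e-03,  2.82535876e-05]), 'tcp_pos': array([ 513.7676706 , -330.62942572,  196.76223788]), 'eef_rot': array([[ 6.06451246e-01,  7.95105680e-01,  4.88301155e-03],
       [ 7.95120622e-01, -6.06437561e-01, -4.08425124e-03],
       [-2.86169742e-04,  6.35948244e-03, -9.99979737e-01]]), 'ft_force': array([-0.14808919, -0.10030202, -0.13961673]), 'wrist_torque': array([ 0.03203172,  0.03165793, -0.0197697 ]), 'grip_width': -0.20571182793313705}
```

View pics/g5.png

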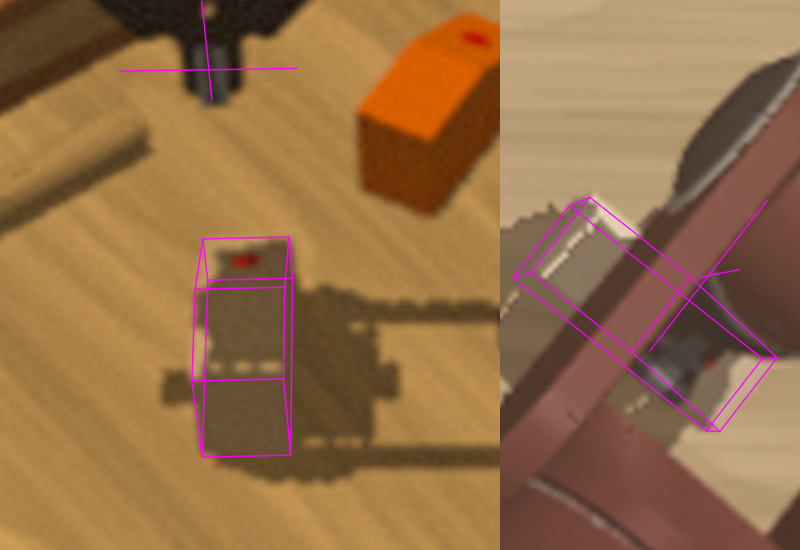

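```bash
python3 -m inch '{"travel":[[0,0,0],[0,0,0],[0,0,0],[0,0,0]],"twist":[0,0,0,0],"fingers":[0,0,0,0]}'
python3 - <<'E'
from h import *
t=get_image("top");s=get_image("scene")
a=crop(s,"pics/x.png",275,180,50,60,8);d=crop(t,"pics/x.png",447,270,50,60,8)
cv2.imwrite("pics/g6.png",np.hstack([a,d]))
E
```

```text
time_s: 7.45
tcp_pos: [512.1, -329.2, 191.7]
eef_rot: [[0.606, 0.795, -0.001], [0.795, -0.606, 0.001], [0.0, -0.002, -1.0]]
ft_force: [0.2, -1.0, 0.5]
grip_width: 48.0
```

View pics/g6.png

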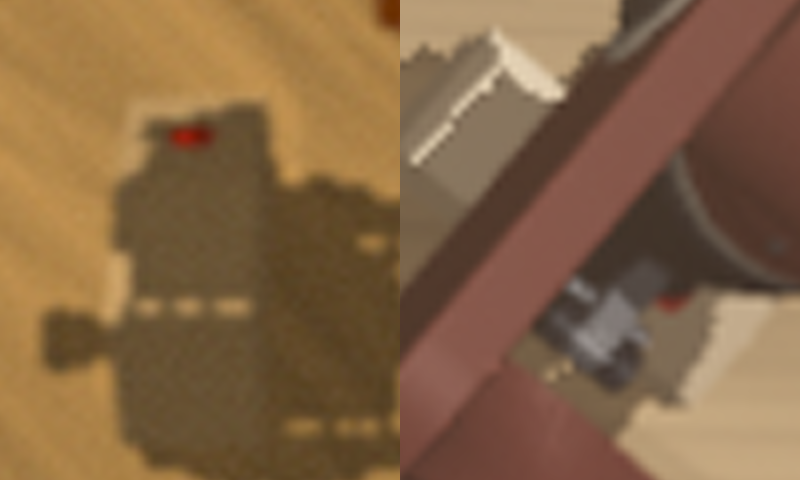

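```bash
python3 -m inch '{"travel":[[-0.0008,0.0003,0.02],[0,0,0.028],[0,0,0.028],[0,0,0.028],[0,0,0.028],[0,0,0.02],[0,0,0],[0,0,0]],"twist":[0,0,0,0,0,0,0,0],"fingers":[0,0,0,0,0,0,0,0]}'
python3 - <<'E'
from h import *
plan(511.8,-330.3,12,-37.34)
q=np.load('q0.npy')[0]
t=get_image("top");s=get_image("scene")
a=crop(s,"pics/x.png",275,175,60,80,7,edges(s,*q,BL,BLE)[:15]);d=crop(t,"pics/x.png",447,270,50,80,7)
cv2.imwrite("pics/g7.png",np.hstack([a,d]))
E
```

```text
time_s: 8.22
tcp_pos: [511.4, -329.7, 39.7]
eef_rot: [[0.606, 0.795, -0.002], [0.795, -0.606, 0.002], [0.0, -0.003, -1.0]]
ft_force: [-0.2, -0.4, 0.6]
grip_width: 85.1
t 8.22 pos [ 511.4 -329.7   39.7] psi -37.33 F [-0.23 -0.44  0.64] w 85.1 tiltdeg 0.17
twist 0.0002
tool shift now m [-0.0003  0.0008  0.0277] |d| 0.0277
tool shift after twist [-0.0003  0.0007  0.0277]
```

View pics/g7.png

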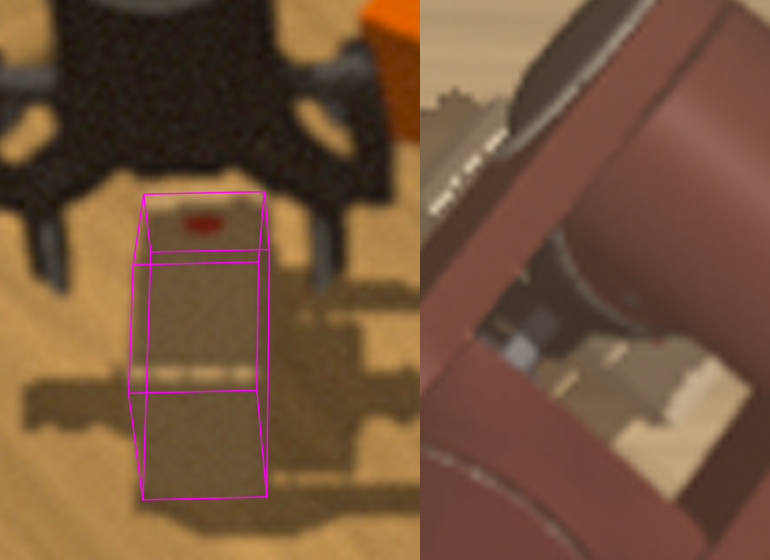

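```bash
python3 -m inch '{"travel":[[0,-0.003,0.007],[0,0,0.007],[0,0,0.007],[0,0,0.007],[0,0,0],[0,0,0]],"twist":[0,0,0,0,0,0],"fingers":[0,0,0,0,0,0]}'
python3 -m inch '{"travel":[[0,0,0],[0,0,0],[0,0,0],[0,0,0],[0,0,0],[0,0,0],[0,0,0],[0,0,0]],"twist":[0,0,0,0,0,0,0,0],"fingers":[50,100,130,160,200,255,255,255]}'
```

```text
time_s: 8.82
tcp_pos: [509.3, -328.1, 11.9]
eef_rot: [[0.606, 0.795, -0.001], [0.795, -0.606, 0.001], [0.0, -0.002, -1.0]]
ft_force: [1.5, 0.4, 1.1]
grip_width: 85.4
time_s: 9.48
tcp_pos: [510.5, -329.0, 13.7]
eef_rot: [[0.606, 0.795, 0.001], [0.795, -0.606, -0.001], [-0.0, 0.002, -1.0]]
ft_force: [1.4, 0.1, 3.8]
grip_width: 44.4
```

```bash
python3 -m inch '{"travel":[[0,0,-0.01],[0,0,-0.03],[0,0,-0.03],[0,0,-0.03],[0,0,0],[0,0,0]],"twist":[0,0,0,0,0,0],"fingers":[255,255,255,255,255,255]}'
python3 - <<'E'
from h import *
qo=np.load('q0.npy')[1]
# target TCP: blank frame x=15 -> centre at board x = -25 first
g=pose(*qo,[[-10,0,0]])[0];print(g)
plan(g[0],g[1],112,np.degrees(qo[2])-90)
s=get_image("scene")
crop(s,"pics/g8.png",275,165,80,80,7)
E
```

```text
time_s: 9.98
tcp_pos: [510.7, -329.2, 115.3]
eef_rot: [[0.606, 0.795, 0.003], [0.795, -0.606, -0.002], [-0.0, 0.004, -1.0]]
ft_force: [-0.4, 0.0, -2.7]
grip_width: 44.4
[584.73210632  26.93728494   0.        ]
t 9.98 pos [ 510.7 -329.2  115.3] psi -37.33 F [-0.38  0.02 -2.74] w 44.4 tiltdeg 0.21
twist 1.0647
tool shift now m [ 0.3281 -0.1571  0.0026] |d| 0.3638
tool shift after twist [ 0.0217 -0.3631  0.0033]
```

View pics/g8.png

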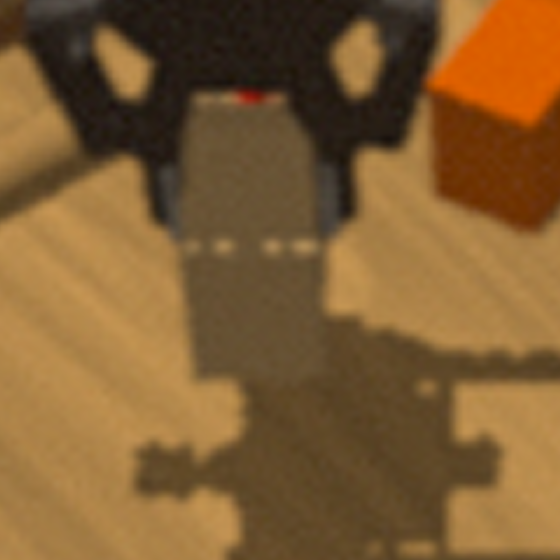

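```bash
python3 -m inch '{"travel":[[0,0,0],[0,0,0],[0,0,0],[0,0,0],[0,0,0],[0,0,0],[0,0,0],[0,0,0]],"twist":[0.12,0.12,0.12,0.12,0.12,0.12,0.12,0.12],"fingers":[255,255,255,255,255,255,255,255]}'
python3 -m inch '{"travel":[[0,0,0],[0.002,-0.033,0],[0.002,-0.033,0],[0.002,-0.033,0],[0.002,-0.033,0],[0.002,-0.033,0],[0.002,-0.033,0],[0.002,-0.033,0]],"twist":[0.105,0,0,0,0,0,0,0],"fingers":[255,255,255,255,255,255,255,255]}'
python3 -m inch '{"travel":[[0.002,-0.033,0],[0.002,-0.033,0],[0.002,-0.033,0],[0.002,-0.033,0],[0,0,0],[0,0,0]],"twist":[0,0,0,0,0,0],"fingers":[255,255,255,255,255,255]}'
python3 - <<'E'
from h import *
qo=np.load('q0.npy')[1]
g=pose(*qo,[[-10,0,0]])[0];print(g)
plan(g[0],g[1],60,np.degrees(qo[2])-90)
t=get_image("top");s=get_image("scene")
b=read_state()["tcp_pos"]
c=pose(b[0],b[1],qo[2],[[-15,0,0]])[0]
BB=box(-85,85,-80,80,0,12);FB=box(60,80,-80,80,12,52)
f=lambda k:edges(k,*qo,FB,BXE)+edges(k,*qo,BB,BXE)+edges(k,c[0],c[1],qo[2],BL,BLE,b[2]-12)
a=crop(s,"pics/x.png",335,265,75,85,5,f(s));d=crop(t,"pics/x.png",300,220,75,85,5,f(t))
cv2.imwrite("pics/g9.png",np.hstack([a,d]))
E
```

```text
time_s: 10.7
tcp_pos: [508.1, -327.1, 109.5]
eef_rot: [[0.999, -0.047, -0.005], [-0.047, -0.999, 0.004], [-0.005, -0.004, -1.0]]
ft_force: [0.2, -1.2, -1.6]
grip_width: 44.2
time_s: 11.37
tcp_pos: [555.2, -99.8, 109.8]
eef_rot: [[0.989, -0.145, -0.005], [-0.145, -0.989, 0.002], [-0.005, -0.001, -1.0]]
ft_force: [0.6, 1.3, -1.8]
grip_width: 44.2
time_s: 11.87
tcp_pos: [582.4, 29.0, 110.0]
eef_rot: [[0.99, -0.142, -0.005], [-0.142, -0.99, 0.0], [-0.005, 0.001, -1.0]]
ft_force: [-0.4, -0.3, -2.2]
grip_width: 44.2
[584.73210632  26.93728494   0.        ]
t 11.87 pos [582.4  29.  110. ] psi -98.17 F [-0.37 -0.25 -2.16] w 44.2 tiltdeg 0.30
twist 0.0028
tool shift now m [0.0028 0.0017 0.05  ] |d| 0.0501
tool shift after twist [0.0026 0.0018 0.05  ]
```

View pics/g9.png

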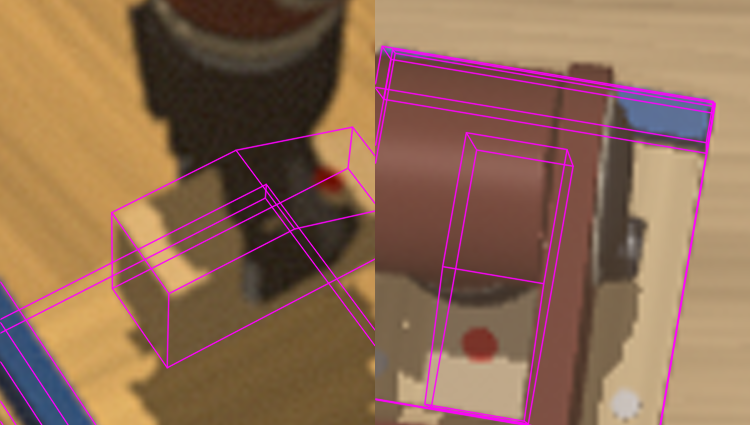

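```bash
python3 -m inch '{"travel":[[0.002,0.002,0.02],[0,0,0.02],[0,0,0.02],[0,0,0.015],[0,0,0.005],[0,0,0],[0,0,0]],"twist":[0.003,0,0,0,0,0,0],"fingers":[255,255,255,255,255,255,255]}'
python3 -m inch '{"travel":[[0.006,0,0],[0.006,0,0],[0.006,0,0],[0,0,0],[0,0,0]],"twist":[0,0,0,0,0],"fingers":[255,255,255,255,255]}'
python3 - <<'E'
from h import *
qo=np.load('q0.npy')[1]
g=pose(*qo,[[15,0,0]])[0];print(g)
plan(g[0],g[1],26,np.degrees(qo[2])-90)
t=get_image("top");s=get_image("scene")
b=read_state()["tcp_pos"]
c=pose(b[0],b[1],qo[2],[[-15,0,0]])[0]
BB=box(-85,85,-80,80,0,12);FB=box(60,80,-80,80,12,52)
f=lambda k:edges(k,*qo,FB,BXE)+edges(k,c[0],c[1],qo[2],BL,BLE,b[2]-12)
a=crop(s,"pics/x.png",335,285,75,85,5);e=crop(s,"pics/x.png",335,285,75,85,5,f(s))
cv2.imwrite("pics/g10.png",np.hstack([a,e]))
E
```

```text
time_s: 12.55
tcp_pos: [585.9, 24.3, 33.0]
eef_rot: [[0.989, -0.149, -0.0], [-0.149, -0.989, -0.0], [-0.0, 0.0, -1.0]]
ft_force: [0.2, 0.4, -1.9]
grip_width: 44.0
time_s: 12.97
tcp_pos: [604.8, 22.4, 33.6]
eef_rot: [[0.989, -0.148, 0.001], [-0.148, -0.989, -0.0], [0.001, -0.0, -1.0]]
ft_force: [0.3, 0.4, -2.2]
grip_width: 44.2
[609.46841884  23.31584284   0.        ]
t 12.97 pos [604.8  22.4  33.6] psi -98.52 F [ 0.35  0.41 -2.2 ] w 44.2 tiltdeg 0.06
twist -0.0033
tool shift now m [ 0.0045 -0.0016  0.0076] |d| 0.0090
tool shift after twist [ 0.0045 -0.0016  0.0076]
```

View pics/g10.png

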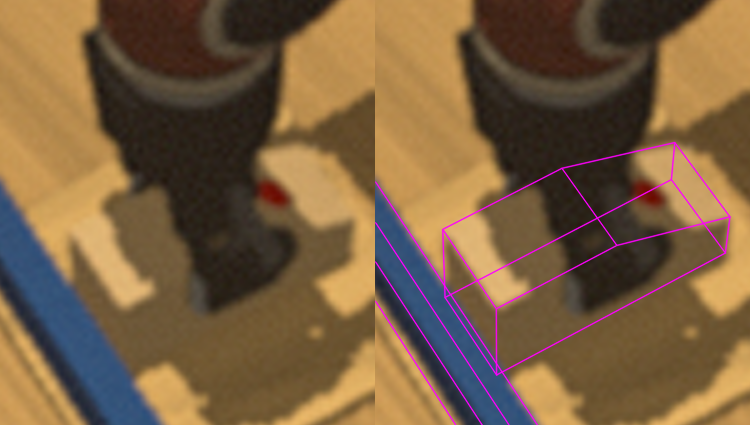

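```bash
python3 -m inch '{"travel":[[0,0,0.003],[0,0,0.003],[0,0,0],[0,0,0]],"twist":[-0.003,0,0,0],"fingers":[255,255,255,255]}'
python3 -m inch '{"travel":[[0.0015,0,0],[0.0015,0,0],[0,0,0],[0,0,0]],"twist":[0,0,0,0],"fingers":[255,255,255,255]}'
python3 -m inch '{"travel":[[0.0015,0,0],[0,0,0],[0,0,0]],"twist":[0,0,0],"fingers":[255,255,255]}'
python3 -m inch '{"travel":[[0.0015,0,0],[0,0,0],[0,0,0]],"twist":[0,0,0],"fingers":[255,255,255]}'
```

```text
time_s: 13.4
tcp_pos: [603.2, 22.6, 26.3]
eef_rot: [[0.989, -0.145, -0.001], [-0.145, -0.989, 0.0], [-0.001, 0.0, -1.0]]
ft_force: [-0.5, -0.1, -1.7]
grip_width: 44.4
time_s: 13.73
tcp_pos: [607.1, 22.0, 27.1]
eef_rot: [[0.989, -0.145, 0.0], [-0.145, -0.989, -0.0], [0.0, -0.0, -1.0]]
ft_force: [-0.4, 0.3, -1.7]
grip_width: 44.1
time_s: 13.98
tcp_pos: [608.4, 21.8, 27.0]
eef_rot: [[0.989, -0.145, 0.0], [-0.145, -0.989, -0.0], [0.0, 0.0, -1.0]]
ft_force: [-0.4, -0.6, -1.3]
grip_width: 44.1
time_s: 14.23
tcp_pos: [609.2, 21.7, 26.7]
eef_rot: [[0.989, -0.145, -0.001], [-0.145, -0.989, 0.0], [-0.001, 0.0, -1.0]]
ft_force: [-2.1, 0.3, -0.0]
grip_width: 44.4
```

```bash
python3 -m inch '{"travel":[[0.001,0,0],[0,0,0],[0,0,0]],"twist":[0,0,0],"fingers":[255,255,255]}'
python3 -m inch '{"travel":[[0.001,0,0],[0,0,0],[0,0,0]],"twist":[0,0,0],"fingers":[255,255,255]}'
```

```text
time_s: 14.48
tcp_pos: [609.2, 21.7, 26.4]
eef_rot: [[0.989, -0.145, -0.004], [-0.145, -0.989, 0.0], [-0.004, 0.0, -1.0]]
ft_force: [-6.2, 0.7, 0.9]
grip_width: 44.2
time_s: 14.73
tcp_pos: [609.2, 21.7, 26.1]
eef_rot: [[0.989, -0.145, -0.006], [-0.145, -0.989, 0.001], [-0.006, 0.0, -1.0]]
ft_force: [-9.1, 1.2, 2.6]
grip_width: 44.4
```

```bash
python3 -m inch '{"travel":[[0,0,0.001],[0,0,0],[0,0,0]],"twist":[0,0,0],"fingers":[255,255,255]}'
python3 -m inch '{"travel":[[0,0,0.001],[0,0,0],[0,0,0]],"twist":[0,0,0],"fingers":[255,255,255]}'
python3 -m inch '{"travel":[[0,0,0.001],[0,0,0],[0,0,0]],"twist":[0,0,0],"fingers":[255,255,255]}'
```

```text
time_s: 14.98
tcp_pos: [609.1, 21.8, 25.9]
eef_rot: [[0.989, -0.144, -0.007], [-0.144, -0.99, 0.0], [-0.007, 0.0, -1.0]]
ft_force: [-12.0, 1.0, 6.1]
grip_width: 44.2
time_s: 15.23
tcp_pos: [609.2, 21.7, 25.8]
eef_rot: [[0.989, -0.145, -0.007], [-0.145, -0.99, 0.0], [-0.007, 0.001, -1.0]]
ft_force: [-14.5, 1.4, 11.7]
grip_width: 44.2
time_s: 15.48
tcp_pos: [609.1, 21.7, 25.8]
eef_rot: [[0.989, -0.144, -0.008], [-0.144, -0.99, 0.0], [-0.008, 0.001, -1.0]]
ft_force: [-18.6, 1.1, 18.1]
grip_width: 44.2
```

```bash
python3 -m inch '{"travel":[[0,0,-0.001],[0,0,0],[0,0,0],[0,0,0],[0,0,0]],"twist":[0,0,0,0,0],"fingers":[255,0,0,0,0]}'
python3 -m inch '{"travel":[[0,0,0],[0,0,-0.02],[0,0,-0.03],[0,0,-0.03],[0,0,-0.03],[0,0,-0.03],[0,0,0]],"twist":[0,0,0,0,0,0,0],"fingers":[0,0,0,0,0,0,0]}'
python3 - <<'E'
from h import *
qs,qp=np.load('q0.npy')[2:]
print(np.degrees(qp[2]))
plan(qp[0],qp[1],166,np.degrees(qp[2])-90)
E
```

```text
time_s: 15.9
tcp_pos: [612.4, 21.2, 25.2]
eef_rot: [[0.989, -0.145, 0.001], [-0.145, -0.989, -0.0], [0.001, -0.0, -1.0]]
ft_force: [-0.1, -0.6, 0.7]
grip_width: 85.2
time_s: 16.48
tcp_pos: [616.2, 21.0, 173.4]
eef_rot: [[0.989, -0.145, 0.013], [-0.145, -0.989, -0.001], [0.013, -0.001, -1.0]]
ft_force: [1.1, -0.5, 1.5]
grip_width: 85.6
17.660986622306638
t 16.48 pos [616.2  21.  173.4] psi -98.34 F [ 1.08 -0.49  1.49] w 85.6 tiltdeg 0.77
twist -0.4539
tool shift now m [-0.1892 -0.2528  0.0051] |d| 0.3158
tool shift after twist [-0.0591 -0.3101  0.0074]
```

```bash
python3 -m inch '{"travel":[[0,0,0],[0,0,0],[0,0,0],[0,0,0],[-0.006,-0.031,0],[-0.006,-0.031,0],[-0.006,-0.031,0],[-0.006,-0.031,0]],"twist":[-0.1135,-0.1135,-0.1135,-0.1135,0,0,0,0],"fingers":[0,0,0,0,0,0,0,0]}'
python3 -m inch '{"travel":[[-0.006,-0.031,0],[-0.006,-0.031,0],[-0.006,-0.031,0],[-0.006,-0.031,0],[-0.006,-0.031,0],[-0.006,-0.031,0],[0,0,0],[0,0,0]],"twist":[0,0,0,0,0,0,0,0],"fingers":[0,0,0,0,0,0,0,0]}'
python3 - <<'E'
from h import *
q=np.load('q0.npy');qo,qs,qp=q[1:]
print(qp)
plan(qp[0],qp[1],70,np.degrees(qp[2])-90)
t=get_image("top");s=get_image("scene")
c=pose(*qo,[[0,0,0]])[0]
BB=box(-85,85,-80,80,0,12);FB=box(60,80,-80,80,12,52);SB=box(-40,40,-40,40,0,62);PB=box(-16,16,-14,14,62,134)
f=lambda k:edges(k,*qo,FB,BXE)+edges(k,c[0],c[1],qo[2],BL,BLE,12)
h=lambda k:edges(k,*qs,SB,BXE)+edges(k,*qp,PB,BXE)
a=crop(s,"pics/x.png",335,300,80,70,5);e=crop(t,"pics/x.png",295,220,80,70,5)
a2=crop(s,"pics/x.png",335,300,80,70,5,f(s));e2=crop(t,"pics/x.png",295,220,80,70,5,f(t))
cv2.imwrite("pics/h1.png",np.vstack([np.hstack([a,e]),np.hstack([a2,e2])]))
a=crop(s,"pics/x.png",475,330,75,85,5,h(s));e=crop(t,"pics/x.png",180,285,75,85,5,h(t))
cv2.imwrite("pics/h2.png",np.hstack([a,e]))
E
```

```text
time_s: 17.15
tcp_pos: [550.6, 133.1, 164.4]
eef_rot: [[0.953, 0.303, -0.0], [0.303, -0.953, 0.0], [-0.0, -0.0, -1.0]]
ft_force: [0.2, 1.0, 0.4]
grip_width: 85.2
time_s: 17.82
tcp_pos: [459.8, 299.5, 164.5]
eef_rot: [[0.952, 0.306, -0.0], [0.306, -0.952, -0.0], [-0.0, 0.0, -1.0]]
ft_force: [-0.2, -0.3, 0.6]
grip_width: 85.4
[4.65779062e+02 2.98518367e+02 3.08242366e-01]
t 17.82 pos [459.8 299.5 164.5] psi -72.17 F [-0.25 -0.28  0.55] w 85.4 tiltdeg 0.02
twist 0.0030
tool shift now m [0.0054 0.0028 0.0945] |d| 0.0947
tool shift after twist [0.0054 0.0028 0.0945]
```

View pics/h1.png

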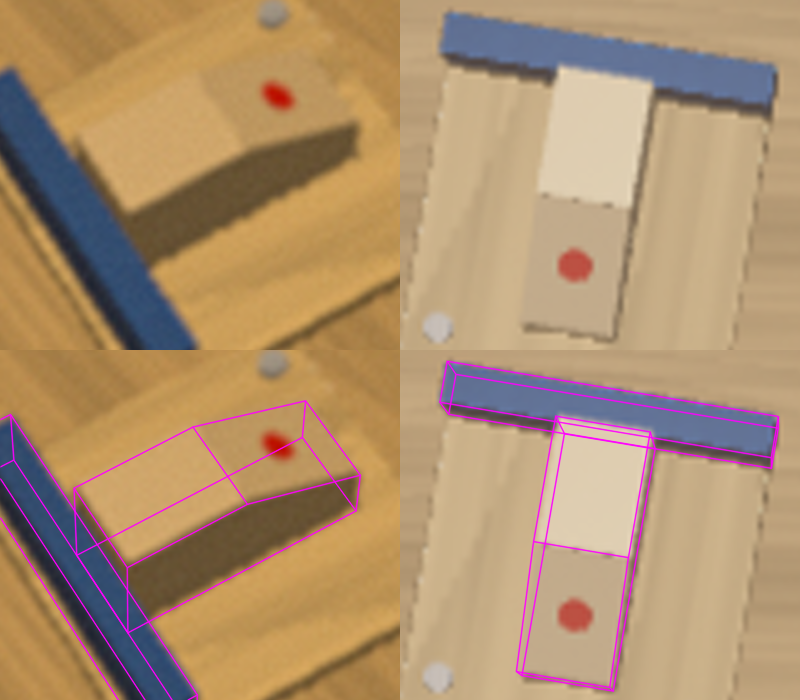

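View pics/h2.png

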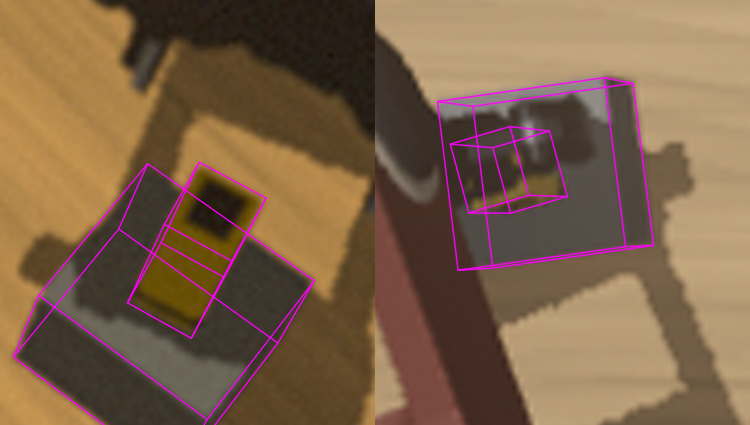

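```bash
python3 -m inch '{"travel":[[0.0055,0.0028,0],[0,0,0.025],[0,0,0.025],[0,0,0.025],[0,0,0.019],[0,0,0],[0,0,0]],"twist":[0.003,0,0,0,0,0,0],"fingers":[0,0,0,0,0,0,0]}'
python3 - <<'E'
from h import *
q=np.load('q0.npy');qo,qs,qp=q[1:]
plan(qp[0],qp[1],70,np.degrees(qp[2])-90)
t=get_image("top");s=get_image("scene")
a=crop(s,"pics/x.png",475,325,75,85,5);e=crop(t,"pics/x.png",180,285,75,85,5)
cv2.imwrite("pics/h3.png",np.hstack([a,e]))
E
```

```text
time_s: 18.5
tcp_pos: [466.6, 296.2, 69.8]
eef_rot: [[0.954, 0.299, -0.002], [0.299, -0.954, -0.001], [-0.003, 0.0, -1.0]]
ft_force: [-0.0, 1.0, -0.3]
grip_width: 85.2
t 18.50 pos [466.6 296.2  69.8] psi -72.61 F [-0.04  1.04 -0.27] w 85.2 tiltdeg 0.15
twist -0.0048
tool shift now m [-0.0001 -0.0025 -0.0002] |d| 0.0025
tool shift after twist [-0.0001 -0.0025 -0.0002]
```

View pics/h3.png

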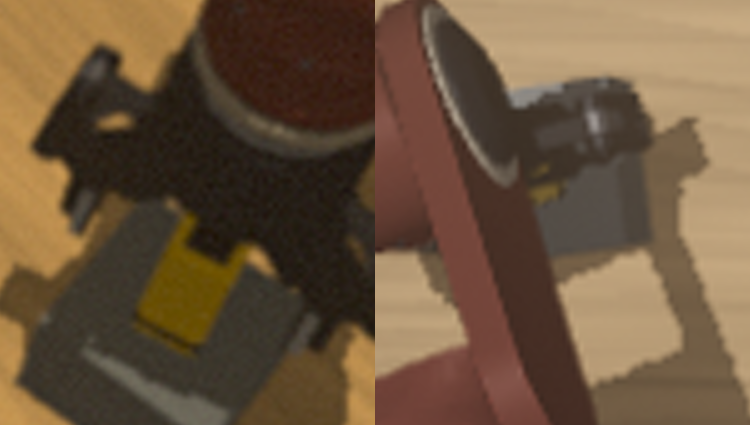

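```bash
python3 -m inch '{"travel":[[0,-0.002,0],[0,0,0],[0,0,0],[0,0,0],[0,0,0],[0,0,0],[0,0,0],[0,0,0]],"twist":[0,0,0,0,0,0,0,0],"fingers":[60,110,150,180,255,255,255,255]}'
python3 -m inch '{"travel":[[0,0,0],[0,0,0]],"twist":[0,0],"fingers":[255,255]}'
```

```text
time_s: 19.27
tcp_pos: [466.3, 299.6, 71.5]
eef_rot: [[0.954, 0.301, 0.001], [0.301, -0.954, 0.0], [0.001, -0.0, -1.0]]
ft_force: [-1.3, 0.6, 4.3]
grip_width: 27.3
time_s: 19.43
tcp_pos: [466.3, 299.6, 71.5]
eef_rot: [[0.954, 0.301, 0.001], [0.301, -0.954, 0.0], [0.001, -0.0, -1.0]]
ft_force: [-0.7, 0.0, 5.0]
grip_width: 27.2
```

```bash
python3 -m inch '{"travel":[[0,0,-0.005],[0,0,-0.01],[0,0,-0.01],[0,0,-0.01],[0,0,-0.0065],[0,0,0],[0,0,0],[0,0,0]],"twist":[0,0,0,0,0,0,0,0],"fingers":[255,255,255,255,255,255,255,255]}'
python3 -c "
from h import *
plan(466.3,299.6,113)
s=get_image('scene');crop(s,'pics/h4.png',475,320,90,90,6)"
```

```text
time_s: 20.1
tcp_pos: [465.6, 299.3, 112.1]
eef_rot: [[0.954, 0.301, -0.001], [0.301, -0.954, -0.0], [-0.001, 0.0, -1.0]]
ft_force: [0.6, -0.4, -1.9]
grip_width: 27.4
t 20.10 pos [465.6 299.3 112.1] psi -72.51 F [ 0.58 -0.35 -1.85] w 27.4 tiltdeg 0.04
tool shift now m [ 0.0007 -0.0001 -0.0009] |d| 0.0012
```

View pics/h4.png

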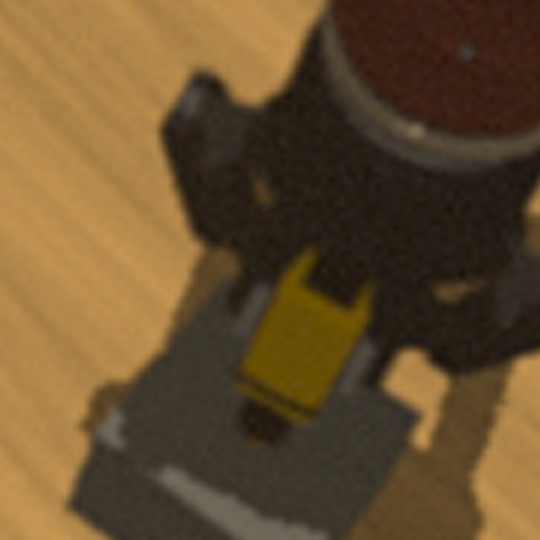

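```bash
python3 -m inch '{"travel":[[-0.002,0,-0.0012],[-0.002,0,0],[0,0,0],[0,0,0]],"twist":[0,0,0,0],"fingers":[255,255,255,255]}'
python3 -m inch '{"travel":[[-0.0015,0,0],[0,0,0],[0,0,0]],"twist":[0,0,0],"fingers":[255,255,255]}'
python3 -m inch '{"travel":[[-0.0015,0,0],[0,0,0],[0,0,0]],"twist":[0,0,0],"fingers":[255,255,255]}'
python3 -m inch '{"travel":[[-0.0015,0,0],[0,0,0],[0,0,0]],"twist":[0,0,0],"fingers":[255,255,255]}'
```

```text
time_s: 20.48
tcp_pos: [461.9, 298.1, 113.3]
eef_rot: [[0.954, 0.301, -0.0], [0.301, -0.954, -0.0], [-0.0, 0.0, -1.0]]
ft_force: [-0.5, -0.2, -1.4]
grip_width: 27.4
time_s: 20.73
tcp_pos: [460.7, 297.8, 113.6]
eef_rot: [[0.954, 0.301, -0.0], [0.301, -0.954, -0.0], [-0.0, -0.0, -1.0]]
ft_force: [-0.7, 0.2, -1.8]
grip_width: 27.3
time_s: 20.98
tcp_pos: [460.1, 297.5, 113.9]
eef_rot: [[0.954, 0.301, 0.002], [0.301, -0.954, 0.001], [0.002, 0.0, -1.0]]
ft_force: [3.2, 1.1, -3.2]
grip_width: 27.2
time_s: 21.23
tcp_pos: [459.2, 297.2, 114.0]
eef_rot: [[0.954, 0.301, 0.004], [0.301, -0.954, 0.001], [0.004, 0.0, -1.0]]
ft_force: [4.6, 1.2, -4.3]
grip_width: 27.5
```

```bash
python3 -m inch '{"travel":[[-0.0025,0,0.0003],[-0.0025,0,0.0003],[-0.0025,0,0.0003],[-0.0025,0,0.0003],[0,0,0],[0,0,0]],"twist":[0,0,0,0,0,0],"fingers":[255,255,255,255,255,255]}'
python3 -c "
from h import *
plan(427.2,287.1,111)
s=get_image('scene');t=get_image('top')
a=crop(s,'pics/x.png',470,325,70,80,5);b=crop(t,'pics/x.png',180,285,70,80,5);cv2.imwrite('pics/h5.png',np.hstack([a,b]))"
```

```text
time_s: 21.73
tcp_pos: [450.7, 294.3, 114.1]
eef_rot: [[0.954, 0.301, 0.006], [0.3, -0.954, 0.001], [0.006, 0.001, -1.0]]
ft_force: [6.4, 0.3, -1.9]
grip_width: 27.5
t 21.73 pos [450.7 294.3 114.1] psi -72.51 F [ 6.4   0.34 -1.92] w 27.5 tiltdeg 0.37
tool shift now m [-0.0246 -0.0002  0.0029] |d| 0.0247
```

View pics/h5.png

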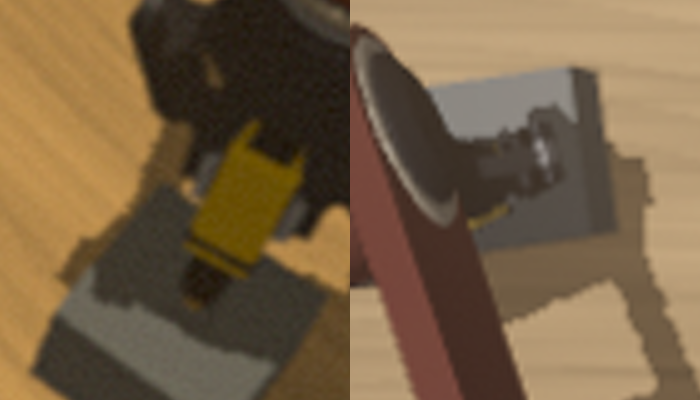

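```bash
python3 -m inch '{"travel":[[-0.003,0,0.0004],[-0.003,0,0.0004],[-0.003,0,0.0004],[-0.003,0,0.0004],[0,0,0]],"twist":[0,0,0,0,0],"fingers":[255,255,255,255,255]}'
python3 -m inch '{"travel":[[-0.003,0,0.0004],[-0.003,0,0.0004],[-0.003,0,0.0004],[-0.003,0,0.0004],[0,0,0],[0,0,0]],"twist":[0,0,0,0,0,0],"fingers":[255,255,255,255,255,255]}'
python3 -c "
from h import *
plan(427.2,287.1,111)
s=get_image('scene');t=get_image('top')
a=crop(s,'pics/x.png',475,320,70,80,5);b=crop(t,'pics/x.png',180,285,70,80,5);cv2.imwrite('pics/h6.png',np.hstack([a,b]))"
```

```text
time_s: 22.25
tcp_pos: [439.3, 290.7, 112.7]
eef_rot: [[0.954, 0.301, 0.007], [0.301, -0.954, 0.002], [0.007, 0.0, -1.0]]
ft_force: [6.0, 0.5, -1.4]
grip_width: 27.1
time_s: 22.75
tcp_pos: [427.6, 287.1, 111.1]
eef_rot: [[0.954, 0.3, 0.006], [0.3, -0.954, 0.002], [0.006, 0.0, -1.0]]
ft_force: [5.4, 1.0, 0.0]
grip_width: 27.1
t 22.75 pos [427.6 287.1 111.1] psi -72.52 F [5.37 1.   0.03] w 27.1 tiltdeg 0.34
tool shift now m [-0.0004 -0.0001  0.0001] |d| 0.0004
```

View pics/h6.png

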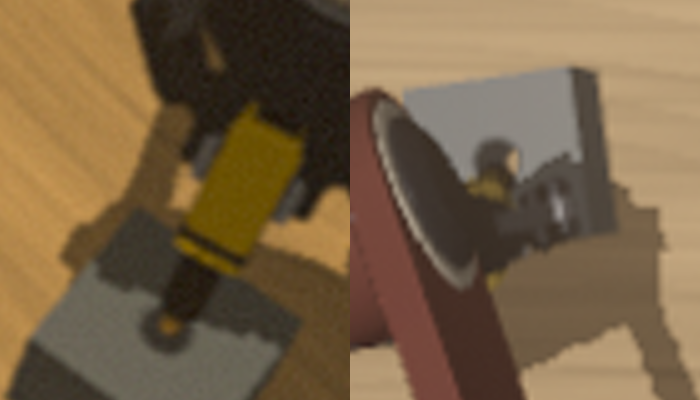

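```bash
python3 -m inch '{"travel":[[0,0,-0.01],[0,0,-0.02],[0,0,-0.03],[0,0,-0.02],[0,0,0],[0,0,0]],"twist":[0,0,0,0,0,0],"fingers":[255,255,255,255,255,255]}'
python3 - <<'E'
from h import *
qo=np.load('q0.npy')[1]
s=get_image('scene');t=get_image('top')
a=crop(t,'pics/x.png',292,226,40,60,10);b=crop(s,'pics/x.png',340,292,40,60,10);cv2.imwrite('pics/h7.png',np.hstack([a,b]))
a=crop(s,'pics/x.png',475,300,70,80,5);b=crop(t,'pics/x.png',180,285,70,80,5);cv2.imwrite('pics/h8.png',np.hstack([a,b]))
g=pose(*qo,[[-100,0,0]])[0]
plan(g[0],g[1],191,np.degrees(qo[2])-90)
E
```

```text
time_s: 23.35
tcp_pos: [425.5, 286.9, 190.3]
eef_rot: [[0.954, 0.301, 0.001], [0.301, -0.954, 0.001], [0.001, -0.0, -1.0]]
ft_force: [0.4, 0.6, -1.8]
grip_width: 27.3
t 23.45 pos [424.2 286.1 187.4] psi -72.50 F [ 0.02  0.21 -2.5 ] w 27.2 tiltdeg 0.22
twist 0.4507
tool shift now m [-0.0058  0.2563 -0.0035] |d| 0.2564
tool shift after twist [ 0.1064  0.2332 -0.0036]
```

View pics/h7.png

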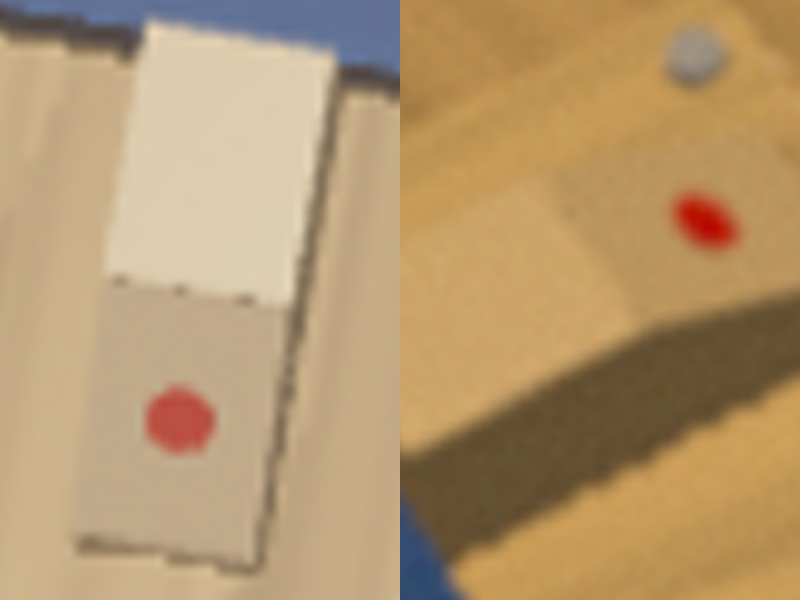

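View pics/h8.png

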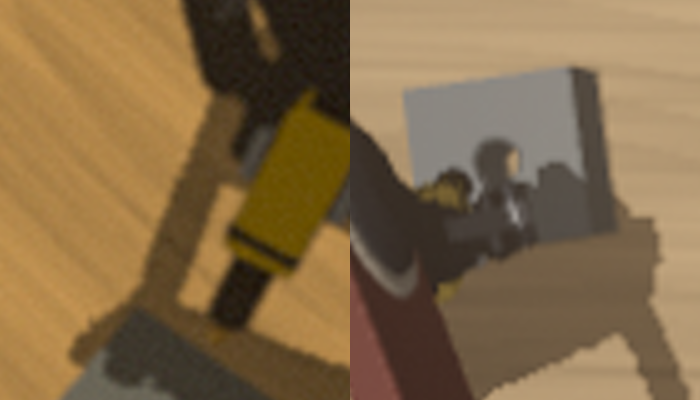

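```bash
python3 -m inch '{"travel":[[0,0,0],[0,0,0],[0,0,0],[0,0,0],[0.012,0.028,0],[0.012,0.028,0],[0.012,0.028,0],[0.012,0.028,0]],"twist":[0.1127,0.1127,0.1127,0.1127,0,0,0,0],"fingers":[255,255,255,255,255,255,255,255]}'
python3 - <<'E'
from fit import *
qo=np.load('q0.npy')[1]
s=get_image('scene');t=get_image('top')
sp=[]
for k,(u,v) in((t,(290,227)),(s,(350,285))):
    im=k["frame"].astype(float);m=(im[:,:,0]-im[:,:,1]-20).clip(0);m[im[:,:,1]>.55*im[:,:,0]]=0
    w=np.zeros_like(m);w[v-18:v+18,u-18:u+18]=m[v-18:v+18,u-18:u+18]
    yy,xx=np.mgrid[:480,:640];sp.append(((w*xx).sum()/w.sum(),(w*yy).sum()/w.sum()))
print("spot px",np.round(sp,2),"pred",proj(t,pose(*qo,[[-30,0,58]])),proj(s,pose(*qo,[[-30,0,58]])))
print("top ray at z58",onz(t,sp[0],58),"scene",onz(s,sp[1],58))
T=lambda P:np.array(P)/10+[272,196]
Lt=[[60,22.5,72],[60,-22.5,72],[0,22.5,72],[0,-22.5,72],[-60,22.5,44],[-60,-22.5,44],[-30,0,58]]
Pt=np.vstack([T([(147,22),(335,52),(106,277),(293,303),(75,540),(255,568)]),sp[0]])
q,r=fit([(t,Lt,Pt)],qo);print("blank",q,np.round(r,1).tolist(),"board",qo)
q,r=fit([(t,Lt,Pt),(s,[[-30,0,58]],[sp[1]])],qo);print("blank2",q)
E
python3 -m inch '{"travel":[[0.012,0.028,0],[0.012,0.028,0],[0.012,0.028,0],[0.012,0.028,0],[0.01,0.009,0],[0,0,0],[0,0,0]],"twist":[0,0,0,0,0,0,0],"fingers":[255,255,255,255,255,255,255]}'
python3 - <<'E'
from h import *
s=get_image('scene');t=get_image('top')
for n,k in(("top",t),("scene",s)):cv2.imwrite(f"pics/{n}9.png",k["frame"][:,:,::-1])
qo=np.load('q0.npy')[1]
g=pose(*qo,[[-68.5,0,0]])[0]
plan(g[0],g[1],150,np.degrees(qo[2])-90)
E
```

```text
time_s: 24.12
tcp_pos: [455.2, 167.5, 186.5]
eef_rot: [[0.99, -0.144, -0.005], [-0.144, -0.99, -0.001], [-0.005, 0.002, -1.0]]
ft_force: [0.1, 0.2, -2.2]
grip_width: 27.3
spot px [[289.76 238.05]
 [350.49 284.07]] pred [[289.28929934 237.92432934]] [[350.35441003 285.16618799]]
top ray at z58 [564.67985317  28.71825717  58.        ] scene [562.8815101   27.89511495  58.        ]
blank [np.float64(594.1322704713169), np.float64(23.71846644251464), np.float64(-0.13624704384178046)] [[-0.1, 0.2], [-0.0, 0.2], [-0.2, -0.2], [0.1, 0.3], [-0.4, -0.4], [0.3, -0.2], [0.4, 0.1]] board [ 5.94626631e+02  2.54887081e+01 -1.45369138e-01]
blank2 [np.float64(593.9394419053127), np.float64(23.75056584422154), np.float64(-0.1363458425502177)]
time_s: 24.8
tcp_pos: [495.9, 41.2, 187.8]
eef_rot: [[0.989, -0.146, -0.003], [-0.146, -0.989, 0.001], [-0.003, -0.001, -1.0]]
ft_force: [0.1, 0.4, -2.6]
grip_width: 27.4
t 24.90 pos [495.8  41.9 188.3] psi -98.27 F [ 0.01 -0.31 -2.15] w 27.2 tiltdeg 0.13
twist 0.0011
tool shift now m [0.0317 0.002  0.0382] |d| 0.0497
tool shift after twist [0.0316 0.002  0.0383]
```

View pics/top9.png

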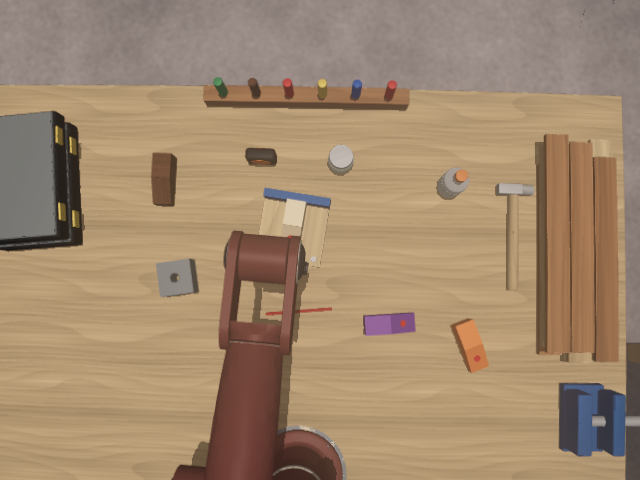

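View pics/scene9.png

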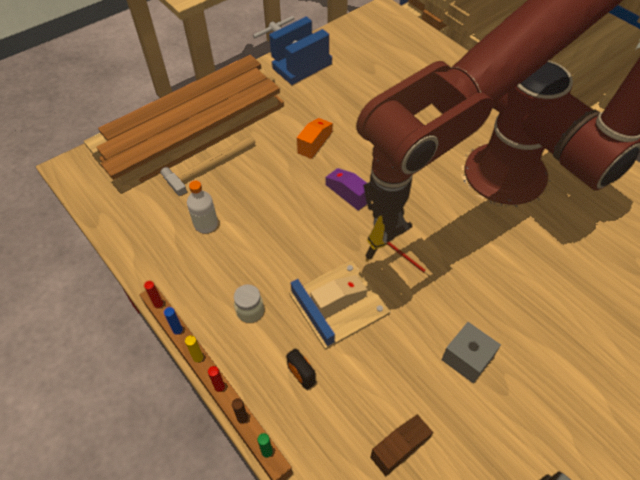

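```bash
cat >> h.py <<'E'
def probe_edges(k,p,psi_deg,th,zc=37.1,off=27.6,comp=0):
    "probe wireframe: tool at read p, pivot at probe z=zc, tilt th deg"
    a=np.radians(psi_deg+90);X=np.array([np.cos(a),np.sin(a),0]);Y=np.array([-np.sin(a),np.cos(a),0])
    th=np.radians(th);Z=np.array([0,0,1.])
    az=-np.sin(th)*X+np.cos(th)*Z; ax=np.cos(th)*X+np.sin(th)*Z
    o=np.array(p)+[0,0,off]-zc*az
    W=lambda P:o+np.atleast_2d(P)@np.array([ax,Y,az])
    E=[]
    B=W(box(-16,16,-14,14,0,72));E+=[proj(k,B[list(e)]) for e in BXE]
    an=np.linspace(0,2*np.pi,25)
    for z in(0,-40):E.append(proj(k,W(np.c_[8.5*np.cos(an),8.5*np.sin(an),0*an+z])))
    for z in(-40,-50+comp):E.append(proj(k,W(np.c_[4*np.cos(an),4*np.sin(an),0*an+z])))
    E.append(proj(k,W([[0,0,0],[0,0,-54+comp]])))
    return E,W([[0,0,-54+comp]])[0]
E
python3 - <<'E'
from h import *
s=get_image('scene');st=read_state();p=st["tcp_pos"];print(p)
o=[crop(s,'pics/x.png',378,238,38,50,7)]
for th in(22,24.2,27):
    E,t=probe_edges(s,p,-98.3,th);print(th,t,proj(s,t));
    o.append(crop(s,'pics/x.png',378,238,38,50,7,E))
cv2.imwrite('pics/i1.png',np.vstack([np.hstack(o[:2]),np.hstack(o[2:])]))
E
```

```text
[495.9082809   42.05553139 188.49225453]
22 [529.67749172  37.1291363  131.62580538] [[366.59689733 260.58497047]]
24.2 [532.86112048  36.66469509 132.99811195] [[365.35984048 260.88442092]]
27 [536.83361742  36.08517046 134.92156018] [[363.81618889 261.20481815]]
```

View pics/i1.png

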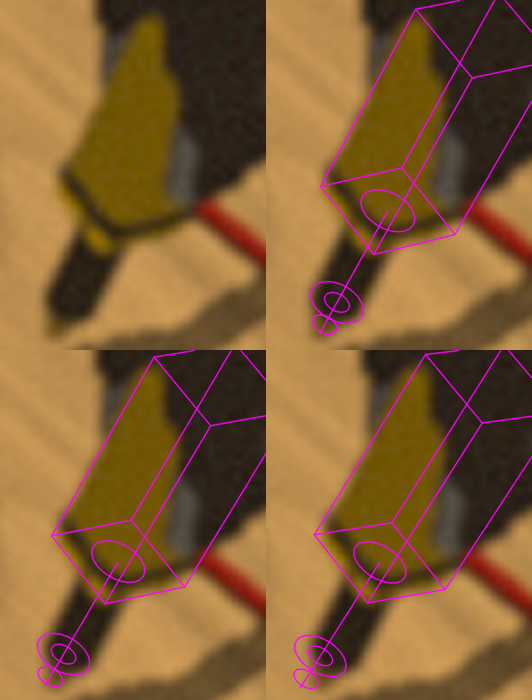

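Run:
```python
from h import *
s=get_image('scene');p=read_state()["tcp_pos"]
g=s["frame"].astype(float)
# nose row-wise centre by luminance darkness in rows 252..263
L=g.sum(2)
for v in range(247,266):
    print(v,L[v,360:392].astype(int))
an=np.linspace(0,2*np.pi,40)
for th in(20,22,24,26):
    E,t=probe_edges(s,p,-98.3,th)
    a=E[12].mean(0);b=E[13].mean(0);print(th,a,b,"slope",(a-b)[0]/(a-b)[1])
```

```text
247 [398 404 410 428 424 429 426 434 401 303 175 149 216 251 208 157 146 154
 204 226 257 291 316 344 372 403 419 434 423 393 314 222]
248 [406 413 413 418 424 431 435 423 365 245 106 116 177 220 219 190 161 242
 319 367 380 370 377 375 392 400 406 414 431 425 396 321]
249 [398 419 424 419 414 426 430 399 308 173  85  85 122 158 191 159 189 305
 394 418 424 413 404 387 381 390 403 409 417 422 431 399]
250 [395 416 421 418 423 425 421 360 234 128  92  99  90 103 112 130 237 364
 422 435 424 424 412 395 385 380 384 399 408 413 428 431]
251 [401 411 418 431 420 428 387 306 179  95  96 100  89  88  94 165 305 418
 444 437 421 421 417 408 398 382 380 384 393 411 413 417]
252 [402 404 410 419 425 415 361 232 129 104 112  87 108  88 113 230 358 436
 441 436 432 431 424 427 420 401 376 377 379 390 397 417]
253 [404 409 412 412 424 399 312 163  91 102 106 109  85  90 177 298 401 444
 442 448 432 432 418 419 417 413 406 383 377 389 395 396]
254 [407 405 397 407 402 359 224 122  89 109 107  99  94 114 229 360 419 437
 440 439 441 443 433 434 427 416 408 404 390 387 375 346]
255 [407 403 407 400
[... 1104 characters left out ...]
 280 235 243 238 224 217 217 227
 220 227 234 232 222 221 227 228 224 230 238 264 322 376]
264 [396 408 415 420 411 407 393 368 290 242 214 212 214 217 212 220 225 218
 230 227 221 229 232 232 230 224 236 234 239 305 392 439]
265 [405 405 405 401 380 332 321 275 239 207 217 208 207 212 214 218 212 215
 227 226 217 231 222 229 232 249 292 283 247 281 337 391]
20 [376.63910773 242.88587785] [369.85888629 255.85811041] slope -0.5226718994115411
22 [376.16743234 243.00041449] [368.88957152 256.11152816] slope -0.5550909708969014
24 [375.70375603 243.0998843 ] [367.93470162 256.33537931] slope -0.5869863122652413
26 [375.24862566 243.18414479] [366.99535405 256.52930875] slope -0.6184466249628423
```

Run:
```python
from h import *
s=get_image('scene')
def show(f,fac,w,u0,v0,rows,cols):
    im=cv2.imread(f)[::fac,::fac][:, :w].astype(int).sum(2)
    for v in rows: print(v,im[v-v0,cols[0]-u0:cols[1]-u0])
print("h6");show("pics/h6.png",5,70,440,280,range(330,346),(468,492))
print("h8");show("pics/h8.png",5,70,440,260,range(310,328),(478,504))
for nm,p in(("h6",[427.6,287.1,111.1]),("h8",[424.9,286.5,189.])):
  for th in(18,20,22,24,26):
    E,t=probe_edges(s,p,-72.5,th)
    a=E[12].mean(0);b=E[13].mean(0);print(nm,th,a.round(1),b.round(1),"slope",(a-b)[0]/(a-b)[1])
```

```text
h6
330 [158 152 159 151 150 160 157 157 202 209 226 225 171 135 125 101 108 127
 168 189 193 178 169 193]
331 [154 162 155 156 154 154 162 153 128 144 155 157 184 193 190 149 136 109
 104 123 139 159 166 180]
332 [162 152 161 160 162 158 158 146 123  78  87 115 140 202 209 194 177 153
 126  99  91 139 172 201]
333 [166 147 160 153 163 155 153 129 103  87  82  82  96 120 165 169 187 184
 179 144 133 158 188 207]
334 [154 155 157 159 158 156 156 114  95  88  74  86  63  87  89 128 168 186
 202 171 183 200 213 206]
335 [152 155 158 149 163 153 138  96  84  81  87  89  86  79  68  89 128 169
 190 189 195 203 209 201]
336 [159 163 154 163 169 154 122  86  88  85  88  94  75  84  88  88 134 155
 154 160 164 189 190 200]
337 [180 152 156 156 144 140  93  77  64  83  75 100  79  85  82 117 140 159
 167 161 156 148 167 181]
338 [233 209 174 160 145 112  96  91  96  82  96  74  75  86  96 131 154 158
 152 163 145 152 152 162]
339 [289 279 243 207 155 107  81  93  76  94  80  92  78  84 118 145 164 153
 158 155 157 155 167 154]
340 [298 296 285 266 193 110  89  95  78  73  88  84  91  96 137 15
[... 2451 characters left out ...]
02 200 198 220 209 189 180 189 186 197 195 194 212 241 283 324 346
 372 369 382 390 383 386 383 388]
h6 18 [483.7 326.5] [477.  339.5] slope -0.5203730715897463
h6 20 [483.5 326.9] [476.6 340.2] slope -0.5217447143831293
h6 22 [483.3 327.2] [476.2 340.9] slope -0.5230435053910959
h6 24 [483.2 327.5] [475.8 341.7] slope -0.5242782977449155
h6 26 [483.  327.9] [475.4 342.3] slope -0.5254567961919708
h8 18 [493.8 306.9] [486.4 321. ] slope -0.5218100957570794
h8 20 [493.6 307.3] [486.  321.8] slope -0.5231565430881351
h8 22 [493.4 307.6] [485.6 322.5] slope -0.5244371492936201
h8 24 [493.2 307.9] [485.2 323.2] slope -0.5256598377167079
h8 26 [493.  308.3] [484.8 323.9] slope -0.5268315554196144
```

Run:
```python
from h import *
s=get_image('scene')
E,t=probe_edges(s,[465.6,299.3,112.1],-72.5,0)
print("upright h4: body edges",[ (np.round((e-[430,275])*6).tolist(),round((e[0]-e[1])[0]/(e[0]-e[1])[1],3)) for e in E[:4]])
p=read_state()["tcp_pos"];print(p)
for th in(18,20,22,24,26):
    E,t=probe_edges(s,p,-98.3,th);print(th,[(e.round(1).tolist(),round((e[0]-e[1])[0]/(e[0]-e[1])[1],3)) for e in E[:2]])
L=s["frame"].astype(int)
for v in range(216,246,2): print(v,(L[v,362:392,0]-L[v,362:392,2]))
```

```text
upright h4: body edges [([[268.0, 317.0], [317.0, 215.0]], np.float64(-0.475)), ([[346.0, 359.0], [400.0, 258.0]], np.float64(-0.528)), ([[227.0, 390.0], [274.0, 290.0]], np.float64(-0.471)), ([[306.0, 434.0], [358.0, 335.0]], np.float64(-0.526))]
[496.2398661   41.74230044 189.06494037]
18 [([[379.3, 236.1], [391.3, 211.5]], np.float64(-0.488)), ([[386.9, 245.7], [399.4, 221.2]], np.float64(-0.51))]
20 [([[378.7, 236.5], [391.6, 211.6]], np.float64(-0.521)), ([[386.3, 246.0], [399.7, 221.2]], np.float64(-0.543))]
22 [([[378.1, 236.8], [392.0, 211.7]], np.float64(-0.553)), ([[385.7, 246.3], [400.1, 221.3]], np.float64(-0.575))]
24 [([[377.6, 237.0], [392.3, 211.8]], np.float64(-0.585)), ([[385.2, 246.6], [400.4, 221.4]], np.float64(-0.606))]
26 [([[377.0, 237.3], [392.6, 212.0]], np.float64(-0.616)), ([[384.6, 246.9], [400.7, 221.6]], np.float64(-0.637))]
216 [111 108 110 108 106 108 104 105 104 106  90  59  29  19  17  22  39  67
  90  92  66  28  17  18  17  18  22  18  24  22]
218 [111 112 111 110 108 107 107 109 109 106 105  85  42  15  18  39  73 112
 112 115  78  33  15  16  21
[... 972 characters left out ...]
101 107 103 110
 112 113 111  75  28  14  16  17  18  30  22  17]
236 [112 114 110 109 106 100  85  83  98 108 109 111 106 100 111 112  99 108
 115 107 102  56  20  16  15  16  18  22  23  16]
238 [112 110 115 114 112  94  57  60  84 101 110 104 105 103 103 114 113 108
 112 102  88  45  18  15  16  17  20  16  19  20]
240 [116 112 114 111 116 116 108  62  38  64  95 108 107 109 108 101 100 112
 111 106  81  40  18  15  17  13  17  22  34  50]
242 [114 114 116 114 114 112 120 129  99  54  51  87 110 108 112 112 105 108
 110 107  99  89  59  38  40  59  93 103 109 109]
244 [110 109 112 115 114 113 115 112 112  87  62  41  61  88 109  93 102  86
  77  67  65  59  54  53  61  73  91 113 124 129]
```

Run:
```python
from h import *
F=[get_image('scene')["frame"].astype(float) for _ in range(3)]
s=get_image('scene');p=read_state()["tcp_pos"]
F=np.mean(F+[s["frame"].astype(float)],0)
L=F.sum(2);B=F[:,:,0]-F[:,:,2]
def cross(row,a,b,lev):
    for i in range(a,b):
        if (row[i]-lev)*(row[i+1]-lev)<=0: return i+(row[i]-lev)/(row[i]-row[i+1])
vs=np.arange(249,257);l=[cross(L[v],364,374,255) for v in vs];r=[cross(L[v],370,380,255) for v in vs]
print("nose L",np.polyfit(vs,l,1)[0],"R",np.polyfit(vs,r,1)[0],np.round(l,2),np.round(r,2))
vs=np.arange(215,225);b=[cross(B[v],374,382,63) for v in vs];print("body",np.round(b,2),np.polyfit(vs,b,1)[0])
for th in(16,18,20,22,24,26):
    E,t=probe_edges(s,p,-98.3,th);out=[]
    for e in E[:4]: out.append(round((e[0]-e[1])[0]/(e[0]-e[1])[1],3))
    # nose silhouette via hull
    P=np.vstack([E[12],E[13]]).astype(np.float32)
    m=np.zeros((480*8,640*8),np.uint8);h=cv2.convexHull(P);cv2.fillConvexPoly(m,np.round(h*8).astype(np.int32),1)
    vv=np.arange(249,256);le=[np.flatnonzero(m[v*8])[0]/8 for v in vv];ri=[np.flatnonzero(m[v*8])[-1]/8 for v in vv]
    print(th,out,"nose",np.polyfit(vv,le,1)[0].round(3),np.polyfit(vv,ri,1)[0].round(3),le[0],ri[0],"E2",E[2].round(1).tolist())
```

```text
nose L -0.4012542951542151 R -0.5168421356132269 [367.82 367.32 366.81 366.28 365.73 365.31 365.11 365.3 ] [376.29 375.79 375.3  374.71 374.25 373.7  373.24 372.65]
body [380.31 378.3  377.63 377.34 376.92 376.38 375.89 375.45 374.88 374.15] -0.57671025879429
16 [np.float64(-0.454), np.float64(-0.476), np.float64(-0.435), np.float64(-0.457)] nose -0.357 -0.464 369.75 378.625 E2 [[367.4, 239.4], [378.1, 214.8]]
18 [np.float64(-0.488), np.float64(-0.51), np.float64(-0.469), np.float64(-0.491)] nose -0.424 -0.5 369.125 378.125 E2 [[367.0, 239.3], [378.7, 214.5]]
20 [np.float64(-0.52), np.float64(-0.542), np.float64(-0.503), np.float64(-0.524)] nose -0.446 -0.522 368.375 377.5 E2 [[366.6, 239.3], [379.2, 214.2]]
22 [np.float64(-0.553), np.float64(-0.574), np.float64(-0.536), np.float64(-0.557)] nose -0.487 -0.563 367.625 377.0 E2 [[366.2, 239.2], [379.8, 213.9]]
24 [np.float64(-0.584), np.float64(-0.605), np.float64(-0.568), np.float64(-0.589)] nose -0.545 -0.589 367.0 376.5 E2 [[365.9, 239.1], [380.4, 213.6]]
26 [np.float64(-0.616), np.float64(-0.636), np.float64(-0.6), np.float64(-0.621)] nose -0.585 -0.625 366.375 376.0 E2 [[365.5, 239.0], [380.9, 213.3]]
```

```bash
python3 -m inch '{"travel":[[0,0,0],[0,0,0],[0,0,0],[0,0,0],[0,0,0],[0,0,0],[0,0,0],[0,0,0]],"twist":[0.12,0.12,0.12,0.12,0.12,0.12,0.12,0.12],"fingers":[255,255,255,255,255,255,255,255]}'
python3 -m inch '{"travel":[[0,0,0],[0,0,0]],"twist":[0.09,0],"fingers":[255,255]}'
python3 - <<'E'
from h import *
s=get_image('scene');st=read_state();p=st["tcp_pos"];R=st["eef_rot"];psi=np.degrees(np.arctan2(R[1,1],R[0,1]));print(p,psi)
cv2.imwrite("pics/scene10.png",s["frame"][:,:,::-1]);np.savez("s10.npz",p=p,psi=psi)
o=[crop(s,'pics/x.png',380,238,44,50,7)]
for th in(20,22,24):
    E,t=probe_edges(s,p,psi,th);a=E[12].mean(0);b=E[13].mean(0);print(th,proj(s,t),(a-b)[0]/(a-b)[1])
    o.append(crop(s,'pics/x.png',380,238,44,50,7,E))
cv2.imwrite('pics/i2.png',np.vstack([np.hstack(o[:2]),np.hstack(o[2:])]))
E
```

```text
time_s: 25.97
tcp_pos: [496.5, 40.8, 189.3]
eef_rot: [[0.443, -0.896, 0.0], [-0.896, -0.443, 0.0], [0.0, -0.0, -1.0]]
ft_force: [0.8, -0.3, -2.0]
grip_width: 27.6
time_s: 26.13
tcp_pos: [496.6, 40.8, 189.3]
eef_rot: [[0.365, -0.931, 0.0], [-0.931, -0.365, 0.0], [0.0, -0.0, -1.0]]
ft_force: [-0.2, -0.8, -2.5]
grip_width: 27.6
[496.55773127  40.80044651 189.27513451] -158.38674514191086
20 [[366.31351044 247.68358431]] -0.9235580263383423
22 [[365.11023732 246.82605028]] -1.041263914717481
24 [[363.92685381 245.94899207]] -1.1716989618560014
```

View pics/i2.png

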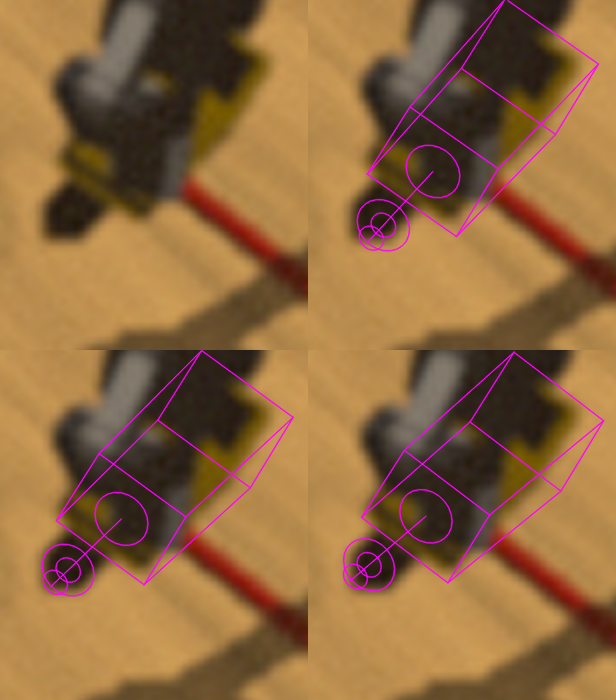

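Run:
```python
from h import *
im=cv2.imread("pics/scene10.png");d=np.load("s10.npz");s=get_image("scene");s=dict(s);s["frame"]=im[:,:,::-1]
def a(x): return cv2.convertScaleAbs(x,alpha=1.7,beta=10)
o=a(crop(s,'pics/x.png',380,232,40,50,10))
E,t=probe_edges(s,d["p"],float(d["psi"]),17.5)
o2=a(crop(s,'pics/x.png',380,232,40,50,10,E))
cv2.imwrite('pics/i3.png',np.hstack([o,o2]))
```

```text
(no output)
```

View pics/i3.png

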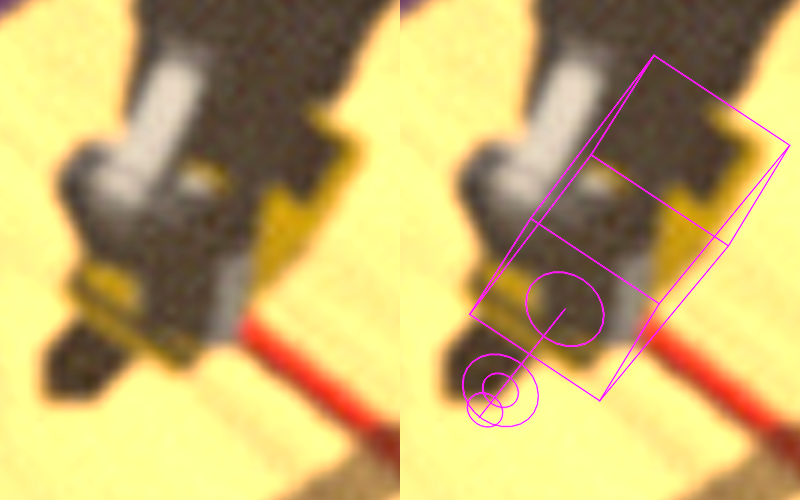

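```bash
cat > pf.py <<'E'
from h import *
from scipy.optimize import least_squares
s=dict(get_image("scene"))
an=np.linspace(0,2*np.pi,49)
def parts(p,psi,th,zc,dx,dy,dz,lz=0):
    a=np.radians(psi+90);X=np.array([np.cos(a),np.sin(a),0]);Y=np.array([-np.sin(a),np.cos(a),0]);Z=np.array([0,0,1.])
    t=np.radians(th);az=-np.sin(t)*X+np.cos(t)*Z;ax=np.cos(t)*X+np.sin(t)*Z
    o=np.array(p)+dx*X+dy*Y+[0,0,27.6+dz]-zc*az
    W=lambda P:proj(s,o+np.atleast_2d(P)@np.array([ax,Y,az])).astype(np.float32)
    body=cv2.convexHull(W(box(-16,16,-14,14,0,72)))
    nose=cv2.convexHull(np.vstack([W(np.c_[8.5*np.cos(an),8.5*np.sin(an),0*an+z]) for z in(5,-40)]))
    E2=W([[16,-14,0],[16,-14,72]])
    return body,nose,E2
i3=lambda P:[np.array(q)/10+[360,207] for q in P]
B10=i3([(358,160),(335,195),(310,230),(285,265),(100,322),(140,345),(180,365)])
N10=i3([(72,322),(55,342),(43,365),(128,352),(112,378),(95,397),(48,392),(70,402)])
N9=[(u,v) for v,u in zip(range(249,254),[368.1,367.5,367.1,366.5,366.05])]+[(u,v) for v,u in zip(range(249,257),[376.5,376.0,375.5,374.95,374.45,373.9,373.45,372.85])]
E9=[(u,v) for v,u in zip(range(217,225),[378.2,377.7,377.2,376.7,376.2,375.75,375.2,374.5])]
p9=[495.8,41.9,188.3];d=np.load("s10.npz");p10=d["p"];psi10=float(d["psi"])
def f(q,use=(1,1)):
    th,dx,dz,dy=q;r=[]
    if use[0]:
        b,n,e=parts(p9,-98.3,th,37.1,dx,dy,dz)
        r+=[cv2.pointPolygonTest(n,tuple(map(float,P)),True) for P in N9]
        dv=e[1]-e[0];dv=dv/np.linalg.norm(dv);r+=[float(np.cross(dv,np.array(P)-e[0])) for P in E9]
    if use[1]:
        b,n,e=parts(p10,psi10,th,37.1,dx,dy,dz)
        r+=[cv2.pointPolygonTest(b,tuple(map(float,P)),True) for P in B10]
        r+=[cv2.pointPolygonTest(n,tuple(map(float,P)),True) for P in N10]
    return np.array(r+[dx/20,dz/20,dy/20])
if __name__=="__main__":
  import warnings;warnings.filterwarnings("ignore")
  for use in((1,0),(0,1),(1,1)):
    for t0 in(18,25):
        r=least_squares(f,[t0,0,0,0],args=(use,),diff_step=1e-3,loss="soft_l1",f_scale=.5,x_scale=[2,2,2,2]);print(use,r.x.round(2),"cost",r.cost.round(3))
  print(r.fun.round(2))
E
python3 pf.py
```

```text
(1, 0) [23.61  0.    0.    0.  ] cost 2.141
(1, 0) [23.63  0.    0.    0.  ] cost 2.141
(0, 1) [22.29  0.    0.    0.  ] cost 8.653
(0, 1) [22.3  0.   0.   0. ] cost 8.653
(1, 1) [23.06  0.    0.    0.  ] cost 11.016
(1, 1) [23.06  0.    0.    0.  ] cost 11.016
[ 0.12  0.09  0.23  0.2   0.3   0.81  0.74  0.67  0.65  0.58  0.55  0.44
  0.46 -0.69 -0.64 -0.59 -0.55 -0.5  -0.41 -0.41 -0.53  2.67  3.64  3.96
  3.03  0.82  1.36  2.14  0.53  0.85  0.82  1.59  0.7   0.4   0.13  0.4
  0.    0.    0.  ]
```

Run:
```python
import warnings;warnings.filterwarnings("ignore")
from pf import *
for use in((1,0),(0,1),(1,1)):
    r=least_squares(lambda q:f(np.array(q)-[0,50,50,50],use),[21,50,50,50],args=(),diff_step=3e-3,loss="soft_l1",f_scale=.5);print(use,(r.x-[0,50,50,50]).round(2),"cost",r.cost.round(3))
print(r.fun.round(2))
q=r.x-[0,50,50,50]
s["frame"]=cv2.imread("pics/scene10.png")[:,:,::-1]
b,n,e=parts(p10,psi10,q[0],37.1,q[1],q[3],q[2]);o=crop(s,'pics/x.png',380,232,40,50,10,[b[:,0],n[:,0]])
s["frame"]=cv2.imread("pics/scene9.png")[:,:,::-1]
b,n,e=parts(p9,-98.3,q[0],37.1,q[1],q[3],q[2]);o2=crop(s,'pics/x.png',380,235,40,50,10,[b[:,0],n[:,0],e])
cv2.imwrite('pics/i4.png',np.hstack([o,o2]))
```

```text
(1, 0) [22.32 -5.44 -0.24 -4.87] cost 0.656
(0, 1) [19.13  4.81  0.92 -2.63] cost 1.589
(1, 1) [20.38  3.02  7.19  1.87] cost 4.754
[ 0.09  0.02  0.13  0.06  0.12  0.74  0.7   0.67  0.68  0.65  0.67  0.59
  0.65  0.52  0.53  0.54  0.55  0.55  0.61  0.57  0.4   0.4   0.54  0.74
  0.08  0.17  0.59  0.57  1.51  1.61  0.81  0.48 -0.16 -0.38 -0.44 -0.47
  0.15  0.36  0.09]
```

View pics/i4.png

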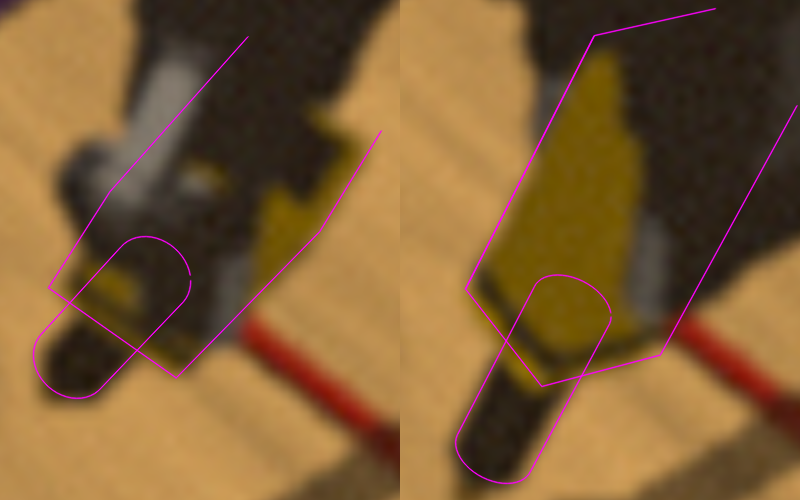

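Two scene views (22.3° and 19.1°) and the kinematics (about 24.2°) put the probe's lean at 20–24°, a little short of 25°. I'll add about 3° by nudging the nose against the fixed stand's outer top edge.

```bash
python3 -m inch '{"travel":[[0,0,0],[0,0,0],[0,0,0],[0,0,0],[0,0,0],[0,0,0],[0,0,0],[0,0,0]],"twist":[-0.124,-0.124,-0.124,-0.124,-0.124,-0.124,-0.124,-0.124],"fingers":[255,255,255,255,255,255,255,255]}'
python3 -m inch '{"travel":[[0,0,0],[0,0,0],[0,0,0]],"twist":[-0.124,-0.124,-0.12],"fingers":[255,255,255]}'
python3 - <<'E'
from h import *
qs=np.load('q0.npy')[2]
g=pose(*qs,[[53.4,0,0]])[0]
plan(g[0],g[1],188,np.degrees(qs[2])-90)
E
```

```text
time_s: 27.0
tcp_pos: [496.5, 40.7, 189.2]
eef_rot: [[0.981, -0.195, -0.0], [-0.195, -0.981, -0.0], [-0.0, 0.0, -1.0]]
ft_force: [0.0, 0.1, -2.6]
grip_width: 27.1
time_s: 27.25
tcp_pos: [496.5, 40.7, 189.2]
eef_rot: [[0.985, 0.171, -0.0], [0.171, -0.985, -0.0], [-0.0, 0.0, -1.0]]
ft_force: [-0.6, 0.5, -2.2]
grip_width: 27.2
t 27.25 pos [496.5  40.7 189.2] psi -80.15 F [-0.58  0.5  -2.18] w 27.2 tiltdeg 0.00
twist 0.0071
tool shift now m [ 0.0663 -0.2585  0.0012] |d| 0.2668
tool shift after twist [ 0.0645 -0.2589  0.0012]
```

```bash
python3 -m inch '{"travel":[[0.0083,-0.0323,0],[0.0083,-0.0323,0],[0.0083,-0.0323,0],[0.0083,-0.0323,0],[0.0083,-0.0323,0],[0.0083,-0.0323,0],[0.0083,-0.0323,0],[0.0083,-0.0323,0]],"twist":[0.007,0,0,0,0,0,0,0],"fingers":[255,255,255,255,255,255,255,255]}'
python3 -m inch '{"travel":[[0,0,0.025],[0,0,0.025],[0,0,0.025],[0,0,0.025],[0,0,0],[0,0,0]],"twist":[0,0,0,0,0,0],"fingers":[255,255,255,255,255,255]}'
python3 - <<'E'
from h import *
qs=np.load('q0.npy')[2]
g=pose(*qs,[[28.4,0,0]])[0]
plan(g[0],g[1],88,np.degrees(qs[2])-90)
s=get_image('scene');crop(s,'pics/j1.png',470,335,90,80,7)
E
```

```text
time_s: 27.92
tcp_pos: [521.3, 308.1, 189.2]
eef_rot: [[0.987, 0.158, 0.0], [0.158, -0.987, -0.0], [0.0, 0.0, -1.0]]
ft_force: [1.3, -0.5, -1.4]
grip_width: 27.4
time_s: 28.42
tcp_pos: [520.1, 305.8, 87.5]
eef_rot: [[0.987, 0.158, -0.004], [0.158, -0.987, -0.002], [-0.004, 0.001, -1.0]]
ft_force: [-0.2, 0.2, -1.1]
grip_width: 27.1
t 28.42 pos [520.1 305.8  87.5] psi -80.93 F [-0.18  0.23 -1.09] w 27.1 tiltdeg 0.24
twist -0.0065
tool shift now m [-0.0273 -0.0011 -0.0004] |d| 0.0273
tool shift after twist [-0.0272 -0.0013 -0.0005]
```

View pics/j1.png

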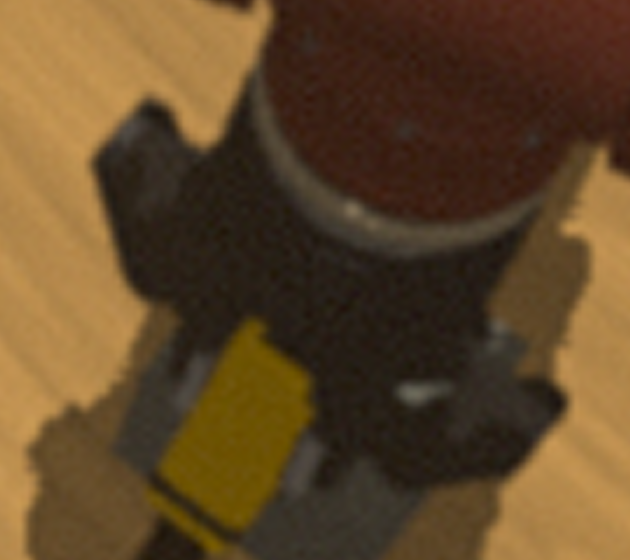

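```bash
python3 -m inch '{"travel":[[-0.005,0,0],[-0.005,0,0],[-0.005,0,0],[-0.005,0,0],[0,0,0],[0,0,0]],"twist":[0,0,0,0,0,0],"fingers":[255,255,255,255,255,255]}'
python3 -m inch '{"travel":[[-0.002,0,0],[-0.002,0,0],[0,0,0],[0,0,0]],"twist":[0,0,0,0],"fingers":[255,255,255,255]}'
python3 -m inch '{"travel":[[-0.0015,0,0],[0,0,0],[0,0,0]],"twist":[0,0,0],"fingers":[255,255,255]}'
python3 -m inch '{"travel":[[-0.0015,0,0],[0,0,0],[0,0,0]],"twist":[0,0,0],"fingers":[255,255,255]}'
python3 - <<'E'
from h import *
qs=np.load('q0.npy')[2];st=read_state();p=st["tcp_pos"];c,s=np.cos(qs[2]),np.sin(qs[2]);print("x_s",(p[0]-qs[0])*c+(p[1]-qs[1])*s,p)
E
```

```text
time_s: 28.97
tcp_pos: [501.4, 303.3, 89.6]
eef_rot: [[0.988, 0.157, 0.001], [0.157, -0.988, 0.0], [0.001, -0.0, -1.0]]
ft_force: [-0.1, 0.7, -1.2]
grip_width: 27.2
time_s: 29.3
tcp_pos: [497.6, 302.6, 89.1]
eef_rot: [[0.988, 0.157, -0.0], [0.157, -0.988, -0.0], [-0.0, 0.0, -1.0]]
ft_force: [-0.1, 0.5, -1.9]
grip_width: 27.3
time_s: 29.55
tcp_pos: [496.2, 302.4, 89.1]
eef_rot: [[0.988, 0.157, -0.0], [0.157, -0.988, -0.0], [-0.0, 0.0, -1.0]]
ft_force: [0.6, -0.1, -2.3]
grip_width: 27.2
time_s: 29.8
tcp_pos: [494.6, 302.1, 89.2]
eef_rot: [[0.988, 0.157, -0.0], [0.157, -0.988, -0.0], [-0.0, 0.0, -1.0]]
ft_force: [0.1, -0.9, -1.0]
grip_width: 27.2
x_s 29.965746315523617 [494.64228275 302.12819044  89.18218642]
```

```bash
python3 -m inch '{"travel":[[-0.0015,0,0],[0,0,0],[0,0,0]],"twist":[0,0,0],"fingers":[255,255,255]}'
python3 -m inch '{"travel":[[-0.0015,0,0],[0,0,0],[0,0,0]],"twist":[0,0,0],"fingers":[255,255,255]}'
python3 -m inch '{"travel":[[-0.0015,0,0],[0,0,0],[0,0,0]],"twist":[0,0,0],"fingers":[255,255,255]}'
```

```text
time_s: 30.05
tcp_pos: [493.2, 301.9, 89.2]
eef_rot: [[0.988, 0.157, -0.0], [0.157, -0.988, -0.0], [-0.0, 0.0, -1.0]]
ft_force: [-0.4, 0.2, -2.2]
grip_width: 27.5
time_s: 30.3
tcp_pos: [491.7, 301.7, 89.2]
eef_rot: [[0.988, 0.157, 0.0], [0.157, -0.988, -0.0], [-0.0, 0.0, -1.0]]
ft_force: [0.4, 0.2, -1.1]
grip_width: 27.5
time_s: 30.55
tcp_pos: [490.2, 301.4, 89.2]
eef_rot: [[0.988, 0.157, 0.0], [0.157, -0.988, -0.0], [0.0, 0.0, -1.0]]
ft_force: [0.1, -0.8, -1.5]
grip_width: 27.6
```

```bash
python3 -m inch '{"travel":[[-0.001,0,0],[0,0,0],[0,0,0]],"twist":[0,0,0],"fingers":[255,255,255]}'
python3 -m inch '{"travel":[[-0.001,0,0],[0,0,0],[0,0,0]],"twist":[0,0,0],"fingers":[255,255,255]}'
python3 - <<'E'
from h import *
qs=np.load('q0.npy')[2];st=read_state();p=st["tcp_pos"];c,s=np.cos(qs[2]),np.sin(qs[2]);print("x_s",(p[0]-qs[0])*c+(p[1]-qs[1])*s,p)
E
```

```text
time_s: 30.8
tcp_pos: [489.6, 301.3, 89.4]
eef_rot: [[0.988, 0.157, 0.001], [0.157, -0.988, 0.0], [0.001, -0.0, -1.0]]
ft_force: [1.0, 0.5, -1.0]
grip_width: 27.3
time_s: 31.05
tcp_pos: [489.0, 301.3, 89.6]
eef_rot: [[0.988, 0.157, 0.002], [0.157, -0.988, 0.001], [0.002, -0.0, -1.0]]
ft_force: [3.5, 0.7, -1.9]
grip_width: 27.3
x_s 24.282769382294177 [489.02023211 301.2924782   89.64846243]
```

```bash
python3 -m inch '{"travel":[[0.01,0,0],[0.01,0,-0.02],[0,0,-0.03],[0,0,-0.03],[0,0,-0.01],[0,0,0]],"twist":[0,0,0,0,0,0],"fingers":[255,255,255,255,255,255]}'
python3 - <<'E'
from h import *
plan(515,35.2,150,-98.1)
E
```

```text
time_s: 31.55
tcp_pos: [510.2, 305.2, 183.1]
eef_rot: [[0.988, 0.157, 0.006], [0.157, -0.988, 0.003], [0.006, -0.002, -1.0]]
ft_force: [-0.5, 0.8, -1.9]
grip_width: 27.7
t 31.55 pos [510.2 305.2 183.1] psi -80.98 F [-0.53  0.8  -1.88] w 27.7 tiltdeg 0.36
twist 0.2989
tool shift now m [-0.0378  0.2675  0.0323] |d| 0.2721
tool shift after twist [0.0428 0.2667 0.0331]
```

```bash
python3 -m inch '{"travel":[[0,0,0],[0,0,0],[0,0,0],[0.005,0.033,0],[0.005,0.033,0],[0.005,0.033,0],[0.005,0.033,0],[0.005,0.033,0]],"twist":[0.1,0.1,0.099,0,0,0,0,0],"fingers":[255,255,255,255,255,255,255,255]}'
python3 -m inch '{"travel":[[0.005,0.033,0],[0.005,0.033,0],[0.005,0.033,0],[0,0,0.015],[0,0,0.015],[0,0,0],[0,0,0]],"twist":[0,0,0,0,0,0,0],"fingers":[255,255,255,255,255,255,255]}'
python3 - <<'E'
from h import *
plan(517.3,34.9,136.3,-98.1)
s=get_image('scene');p=read_state()["tcp_pos"]
E,t=probe_edges(s,p,-98.1,24.1);print(t,proj(s,t))
a=crop(s,'pics/x.png',360,262,54,70,7);b=crop(s,'pics/x.png',360,262,54,70,7,E[10:])
cv2.imwrite('pics/k1.png',np.hstack([a,b]))
E
```

```text
time_s: 32.22
tcp_pos: [507.7, 135.9, 176.2]
eef_rot: [[0.99, -0.14, -0.005], [-0.14, -0.99, -0.001], [-0.005, 0.001, -1.0]]
ft_force: [0.8, -0.6, -1.8]
grip_width: 27.5
time_s: 32.8
tcp_pos: [508.3, 37.3, 146.1]
eef_rot: [[0.99, -0.141, -0.006], [-0.141, -0.99, 0.001], [-0.006, 0.0, -1.0]]
ft_force: [0.6, -0.5, -0.7]
grip_width: 27.5
t 32.80 pos [508.3  37.3 146.1] psi -98.12 F [ 0.58 -0.52 -0.65] w 27.5 tiltdeg 0.35
twist -0.0004
tool shift now m [0.0093 0.0011 0.0098] |d| 0.0135
tool shift after twist [0.0092 0.0011 0.0098]
[546.23508843  32.27968452  92.09679312] [[358.25495852 273.15681239]]
```

View pics/k1.png

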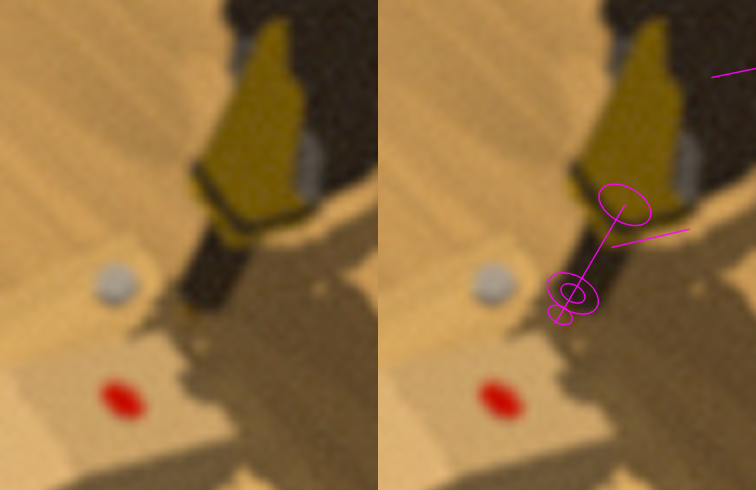

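Run:
```python
from h import *
s=get_image('scene');p=read_state()["tcp_pos"]
E,t=probe_edges(s,p,-98.1,24.1)
A=lambda x:cv2.convertScaleAbs(x,alpha=1.8,beta=20)
a=A(crop(s,'pics/x.png',366,262,33,50,12));E1,_=probe_edges(s,p,-98.1,20.5)
b=A(crop(s,'pics/x.png',366,262,33,50,12,E))
cv2.imwrite('pics/k2.png',np.hstack([a,b]))
```

View pics/k2.png

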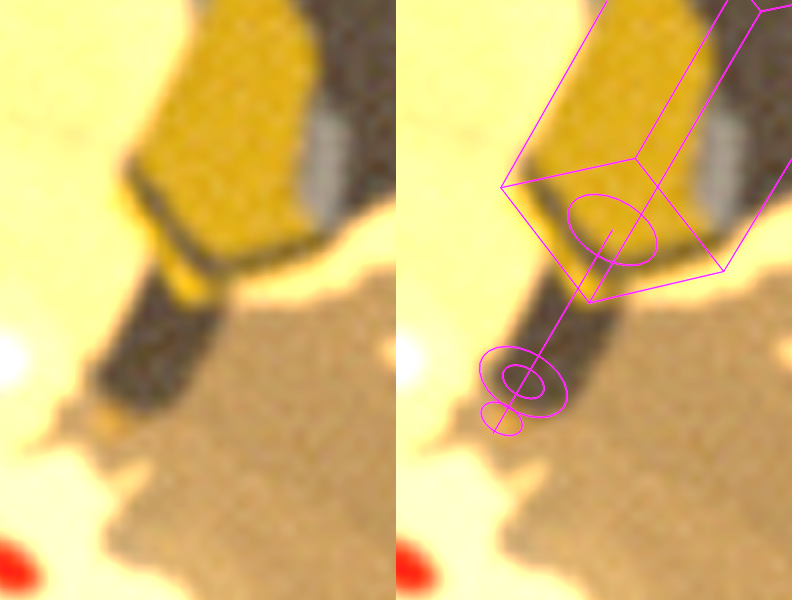

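```bash
python3 -m inch '{"travel":[[0.0093,0.001,0.0098],[0.004,0,0.009],[0.0038,0,0.0083],[0,0,0],[0,0,0],[0,0,0]],"twist":[0,0,0,0,0,0],"fingers":[255,255,255,255,255,255]}'
python3 - <<'E'
from h import *
plan(527.4,33.4,113.5,-98.1)
s=get_image('scene');p=read_state()["tcp_pos"]
E,t=probe_edges(s,p,-98.1,24.1);S=np.array([[564.2,28.2,58]]);print(t,proj(s,t),proj(s,S),t-S)
A=lambda x:cv2.convertScaleAbs(x,alpha=1.8,beta=20)
a=A(crop(s,'pics/x.png',355,275,33,40,12));b=A(crop(s,'pics/x.png',355,275,33,40,12,E))
cv2.imwrite('pics/k3.png',np.hstack([a,b]))
E
```

```text
time_s: 33.4
tcp_pos: [527.1, 34.0, 122.2]
eef_rot: [[0.99, -0.141, -0.0], [-0.141, -0.99, -0.0], [-0.0, 0.0, -1.0]]
ft_force: [-0.4, -0.1, -1.0]
grip_width: 27.2
t 33.40 pos [527.1  34.  122.2] psi -98.09 F [-0.38 -0.11 -0.99] w 27.2 tiltdeg 0.01
twist 0.0002
tool shift now m [0.0004 0.0006 0.0087] |d| 0.0087
tool shift after twist [0.0004 0.0006 0.0087]
[564.15729673  28.73730166  66.99343502] [[350.45614512 282.5360593 ]] [[350.12686137 284.48630077]] [[-0.04270327  0.53730166  8.99343502]]
```

View pics/k3.png

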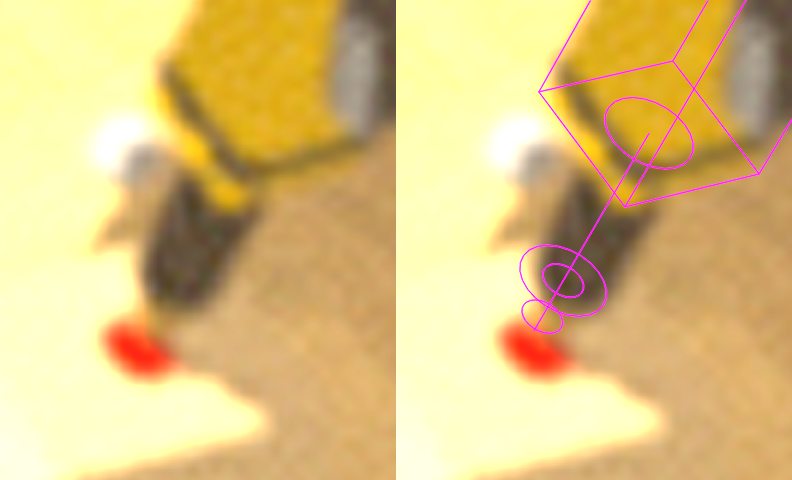

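```bash
python3 -m inch '{"travel":[[0.0008,0.0005,0.003],[0.0007,0,0.003],[0,0,0],[0,0,0]],"twist":[0,0,0,0],"fingers":[255,255,255,255]}'
python3 - <<'E'
from h import *
plan(527.4,33.4,113.5,-98.1)
s=get_image('scene');p=read_state()["tcp_pos"]
E,t=probe_edges(s,p,-98.1,24.1);S=np.array([[564.2,28.2,58]]);print(t,proj(s,t),proj(s,S),t-S)
A=lambda x:cv2.convertScaleAbs(x,alpha=1.8,beta=20)
a=A(crop(s,'pics/x.png',352,278,26,30,15));b=A(crop(s,'pics/x.png',352,278,26,30,15,E))
cv2.imwrite('pics/k4.png',np.hstack([a,b]))
E
```

```text
time_s: 33.78
tcp_pos: [528.4, 33.1, 115.8]
eef_rot: [[0.99, -0.141, -0.001], [-0.141, -0.99, 0.0], [-0.001, 0.0, -1.0]]
ft_force: [-0.2, 0.3, -1.3]
grip_width: 27.4
t 33.78 pos [528.4  33.1 115.8] psi -98.11 F [-0.21  0.3  -1.28] w 27.4 tiltdeg 0.03
twist -0.0002
tool shift now m [-0.001  -0.0001  0.0023] |d| 0.0026
tool shift after twist [-0.001  -0.0001  0.0023]
[565.30872201  27.89428453  60.42998149] [[349.69527136 284.10139593]] [[350.12686137 284.48630077]] [[ 1.10872201 -0.30571547  2.42998149]]
```

View pics/k4.png

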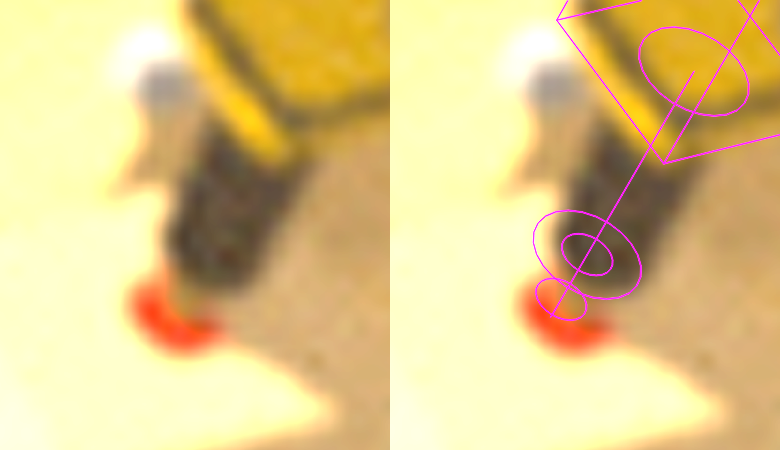

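Run:
```python
from h import *
f=np.mean([get_image('scene')["frame"].astype(float) for _ in range(4)],0)
s=dict(get_image('scene'));s["frame"]=f.clip(0,255).astype(np.uint8)
a=crop(s,'pics/x.png',351,282,16,14,40)
cv2.imwrite('pics/k5.png',cv2.convertScaleAbs(a,alpha=1.3,beta=10))
for v in range(278,290): print(v,[tuple(f[v,u].astype(int)) for u in range(346,357)])
```

```text
278 [(np.int64(198), np.int64(158), np.int64(101)), (np.int64(201), np.int64(161), np.int64(101)), (np.int64(199), np.int64(159), np.int64(101)), (np.int64(168), np.int64(135), np.int64(85)), (np.int64(101), np.int64(79), np.int64(50)), (np.int64(50), np.int64(39), np.int64(27)), (np.int64(43), np.int64(33), np.int64(22)), (np.int64(44), np.int64(33), np.int64(19)), (np.int64(44), np.int64(34), np.int64(23)), (np.int64(45), np.int64(33), np.int64(21)), (np.int64(43), np.int64(33), np.int64(21))]
279 [(np.int64(201), np.int64(160), np.int64(101)), (np.int64(204), np.int64(163), np.int64(103)), (np.int64(199), np.int64(159), np.int64(100)), (np.int64(163), np.int64(130), np.int64(82)), (np.int64(88), np.int64(70), np.int64(44)), (np.int64(44), np.int64(34), np.int64(24)), (np.int64(44), np.int64(33), np.int64(23)), (np.int64(46), np.int64(34), np.int64(20)), (np.int64(42), np.int64(33), np.int64(17)), (np.int64(44), np.int64(33), np.int64(22)), (np.int64(46), np.int64(35), np.int64(21))]
280 [(np.int64(200), np.int64(161), np.int64(101)), (np.int64(203), np.int64(163), np.int64(103)), 
[... 4262 characters left out ...]
64(202), np.int64(159), np.int64(99)), (np.int64(203), np.int64(161), np.int64(103)), (np.int64(198), np.int64(158), np.int64(101)), (np.int64(188), np.int64(150), np.int64(96))]
289 [(np.int64(203), np.int64(161), np.int64(104)), (np.int64(201), np.int64(160), np.int64(101)), (np.int64(202), np.int64(161), np.int64(103)), (np.int64(201), np.int64(161), np.int64(102)), (np.int64(202), np.int64(162), np.int64(102)), (np.int64(201), np.int64(160), np.int64(102)), (np.int64(200), np.int64(161), np.int64(101)), (np.int64(201), np.int64(161), np.int64(102)), (np.int64(203), np.int64(162), np.int64(103)), (np.int64(203), np.int64(162), np.int64(104)), (np.int64(202), np.int64(161), np.int64(102))]
```

View pics/k5.png

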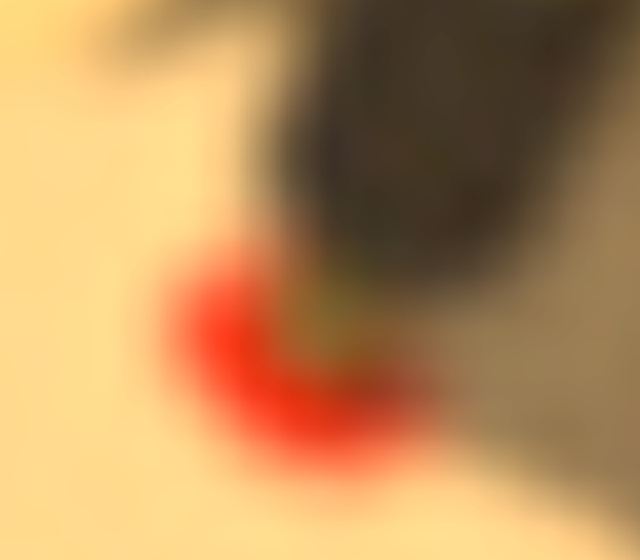

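```bash
python3 -m inch '{"travel":[[0.0004,0,0.001],[0,0,0],[0,0,0]],"twist":[0,0,0],"fingers":[255,255,255]}'
python3 -m inch '{"travel":[[0.0004,0,0.001],[0,0,0],[0,0,0]],"twist":[0,0,0],"fingers":[255,255,255]}'
python3 -m inch '{"travel":[[0.0004,0,0.001],[0,0,0],[0,0,0]],"twist":[0,0,0],"fingers":[255,255,255]}'
```

```text
time_s: 34.33
tcp_pos: [529.0, 33.1, 115.1]
eef_rot: [[0.99, -0.141, 0.0], [-0.141, -0.99, -0.0], [0.0, -0.0, -1.0]]
ft_force: [0.3, 0.6, -0.3]
grip_width: 27.2
time_s: 34.58
tcp_pos: [529.5, 33.0, 114.2]
eef_rot: [[0.99, -0.141, 0.0], [-0.141, -0.99, 0.0], [0.0, -0.0, -1.0]]
ft_force: [-0.1, -0.2, -0.2]
grip_width: 27.5
time_s: 34.83
tcp_pos: [529.8, 33.0, 113.1]
eef_rot: [[0.99, -0.141, -0.0], [-0.141, -0.99, -0.0], [-0.0, 0.0, -1.0]]
ft_force: [-0.9, 0.1, -0.6]
grip_width: 27.2
```

```bash
cat > m.py <<'E'
from h import *
import sys
F=[];I=[];P=[]
for _ in range(8):
    s=get_image('scene');I.append(s["frame"].astype(float));b=read_state();F.append(b["ft_force"]);P.append(b["tcp_pos"])
F=np.array(F);print("t",b["time_s"],"F",F.mean(0).round(2),"+-",(F.std(0)/8**.5).round(2),"P",np.mean(P,0).round(2))
s=dict(s);s["frame"]=np.mean(I,0).clip(0,255).astype(np.uint8)
a=crop(s,'pics/x.png',351,280,20,20,28);cv2.imwrite(sys.argv[1],cv2.convertScaleAbs(a,alpha=1.3,beta=10))
E
python3 m.py pics/k6.png
```

```text
t 35.2333 F [-0.49 -0.   -0.72] +- [0.13 0.19 0.17] P [529.82  32.98 113.16]
```

View pics/k6.png

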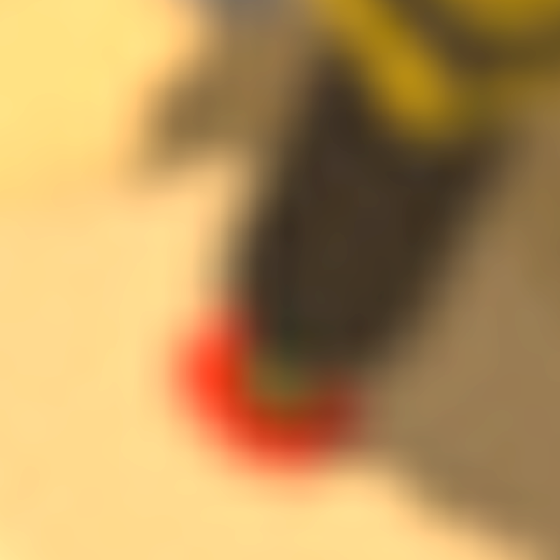

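```bash
python3 -m inch '{"travel":[[-0.0012,0,-0.0027],[0.0018,0,-0.0008],[0,0,0],[0.0012,0,0.0027],[0.0005,0,0.001],[0,0,0],[0,0,0]],"twist":[0,0,0,0,0,0,0],"fingers":[255,255,255,255,255,255,255]}'
python3 m.py pics/k7.png
```

```text
time_s: 35.82
tcp_pos: [532.2, 32.6, 113.0]
eef_rot: [[0.99, -0.141, 0.0], [-0.141, -0.99, -0.0], [0.0, 0.0, -1.0]]
ft_force: [-0.2, 0.1, 0.6]
grip_width: 27.5
t 36.2167 F [-0.36 -0.01  0.21] +- [0.22 0.18 0.08] P [532.17  32.65 113.04]
```

View pics/k7.png

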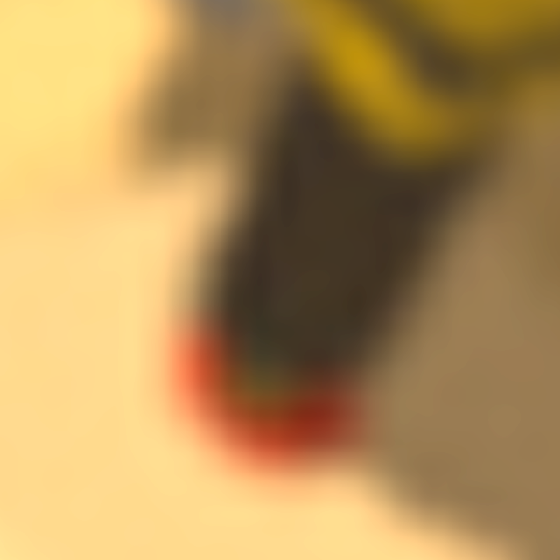

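```bash
python3 -m inch '{"travel":[[0.0003,0,0.0008],[0,0,0],[0,0,0],[0,0,0],[0,0,0],[0,0,0]],"twist":[0,0,0,0,0,0],"fingers":[255,255,255,255,255,255]}'
python3 m.py pics/k8.png
python3 - <<'E'
from h import *
qo=np.load('q0.npy')[1]
s=get_image('scene');t=get_image('top')
for n,k in(("top",t),("scene",s)):cv2.imwrite(f"pics/{n}11.png",k["frame"][:,:,::-1])
c=pose(*qo,[[0,0,0]])[0]
f=lambda k:edges(k,c[0],c[1],qo[2],BL,BLE,12)
a=crop(s,'pics/x.png',345,280,60,60,6,f(s));b=crop(s,'pics/x.png',345,280,60,60,6);cv2.imwrite('pics/k9.png',np.hstack([b,a]))
E
```

```text
time_s: 36.72
tcp_pos: [532.4, 32.6, 112.2]
eef_rot: [[0.99, -0.141, 0.0], [-0.141, -0.99, -0.0], [0.0, -0.0, -1.0]]
ft_force: [0.4, 0.5, 0.7]
grip_width: 27.2
t 37.1167 F [0.01 0.07 0.86] +- [0.14 0.15 0.17] P [532.43  32.61 112.15]
```

View pics/k8.png

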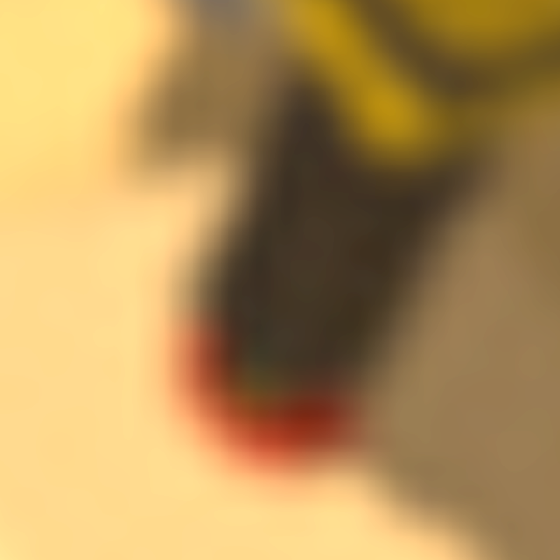

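View pics/k9.png

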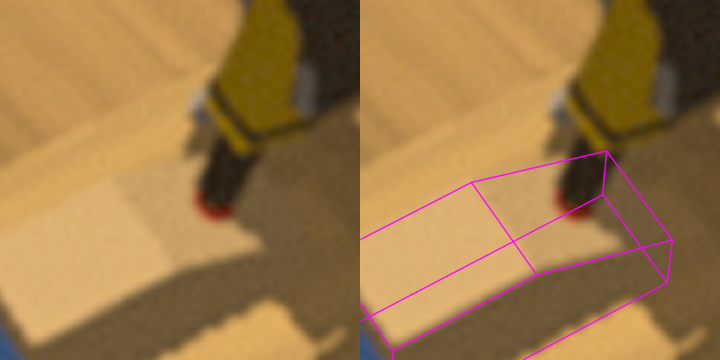

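View pics/top11.png

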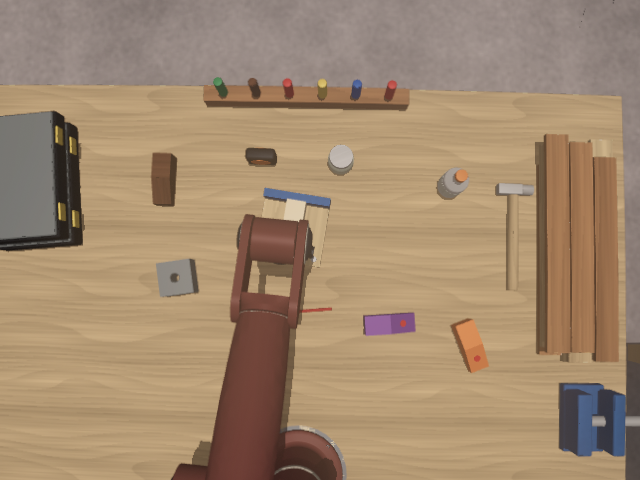

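```bash
python3 -c "
from cell import *
s=read_state();print(s['time_s'],s['tcp_pos'],s['ft_force'],abs(s['qd']).max(),s['grip_width']);print(job_done())"
```

```text
37.2167 [532.42694316  32.60728612 112.14609132] [-0.05409879  0.42382461  0.63133297] 0.08247545928128275 27.22652918267047
the job is handed in; nothing more can be done
None
```

I turned the marked blank, set it flat on the stop board with its butt against the fence, and let go. I then took the probe from the stand, held its tip on the red spot, and handed the job in at 37.2 s.

**Probe tilt:** The arm can only hold the gripper pointing down. To lean the probe, I swung it in the jaws by levering its tip against the rim of the stand's hole.

**Last checks:**
- **Blank:** contact with the fence came within 0.3 mm of where I predicted it. After release the overlay fitted in both views, and it still fitted in the scene view at the end. The blank's fitted yaw is about 0.5° off the board's, within measuring error.
- **Tip position:** in the scene view the tip sits on the spot's centre to about 1 mm. The arm hides the tip from the top camera.
- **Press:** the force along the probe is about 2.4 N, which means roughly 4.9 mm in. About 1 N of sideways friction remains.
- **Other items:** in the last top view, those not hidden by the arm look unmoved.

**Failures and disagreements:**
- **First grasp missed:** the gripper really stood about 28 mm higher than the reported height. It closed on top of the blank with about 20 N, and the blank did not move. I allowed for that height error from then on.
- **Probe angle:** two mechanical checks against the stand gave about 24°, but fits to the pictures gave 19–22°; the target is 25°. I trusted the mechanical checks, so the probe may be 1° to a few degrees short of square.

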